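Lock the engine stand with its ball-lock pin

ROBOT

A 6-joint arm with a two-finger parallel gripper is mounted at the origin on the work surface. World frame = base frame: x ahead of the robot, y to its left, z up, the work surface at z = 0. Lengths are in m, angles in rad, forces in N, time in s.
With the tool pointing down it reaches from about 0.375 to 0.9 m from the base axis. Payload 3.1 kg.
Tool frame: the origin (TCP) lies midway between the tips of the shut fingers; the grasp point (between the pads) lies 19 mm behind it; z points along the fingers, y is the direction in which the jaws open and shut (so a half turn about z gives the same grasp; the last joint's range is limited). The gripper opens to 85 mm and grips with 20 to 120 N. Pads are 22 mm wide; open, the fingers measure 114 mm over their backs; the gripper's body (76 mm by 85 mm) begins 54 mm behind the grasp point. The pads swing forward as they close: fully open they stand 13 mm farther back than shut.
Start: joints at [-1.327, 0.527, 1.433, -0, 1.181, -0.178], TCP at [0.256, -0.57, 0.231] pointing down, gripper open.
Joint ranges: [-3.08, 3.08], [-0.75, 2.2], [0.22, 2.44], [-1.43, 4.57], [0, 2.65], [-2.85, 2.85]. Speed limits (rad/s): [2.79, 2.79, 3.14, 3.14, 3.14, 3.14].

INTERFACE

Orientations are given as a unit quaternion [x, y, z, w].
In Python, from station import manip gives the robot as it stands.
- The arm moves only by the tool servo_tool, never from a script. Its argument "increments" is a list of rows, each an object with "hand": the closure, from 0 (fully open) to 1 (shut); "travel": the shift along the tool's x, y, z in mm, a list of three; "yaw": the turn about the tool's z in degrees. A call has 1 to 20 rows; each row shifts and turns the commanded pose from where the row before left it, along the tool's axes as they then stand; what a row does not reach is not made up. A row lasts 1/10 s, in which the tool goes at most 50 mm and 8.59 degrees, less where a joint would pass 70% of its speed; a pose out of reach is approached as far as the arm can. A call with a gripper value outside its range is refused whole. The fingers move at their own pace and stop on an object; "newtons" is the grip in N (left out, the last holds). Time passes only in rows, so rows that do not move let the fingers close. It gives the time, the measured TCP pose, the force and the opening at its end, in the units of the state.
- manip.sense(): the state, without advancing time (a new reading comes with each control period).
- manip.snapshot(name): name is "side" or "top"; returns a dict with "pixels" (480x640x3 uint8, blue, green, red), "fx", "fy", "cx", "cy" (pixels), "R" (3x3) and "t" (3): a world point X has camera coordinates R X + t. Camera axes: x right, y down, z forward; pixel columns grow to the right and rows downward; lengths in m; the calibration is good to about 2 mm. A picture is of the moment at which its call begins. There is no depth.
- manip.sign_off(): hands the job in, once; it reports no verdict.
The state is a dict: "t": time; "q": joint angles; "qd": joint speeds; "tau": joint torques, N m; "tcp_pos": TCP position; "tool_rot": TCP orientation; "force": force on the tool from outside, world axes, zero at the start; "ft_torque": the same for the moment, N m; "finger_gap": opening from 0.0 (shut) to 1.0 (fully open).
Only numpy, scipy, OpenCV 4.12 (cv2) and the standard library are available. Lean on these libraries where they do the work, as an engineer would, in place of code of your own. Each camera call takes 0.05 s, during which the arm holds its last target.

TASK

Bring the head of the engine stand back by its crank until the crank arm is level and the lock holes line up; then, with the ball-lock pin's red thumb button held in, slide the pin through both plates until its collar is up against the yellow plate, and let the button spring out. Give the pin a light tug back by its round flange to check that it has locked, and leave it locked in the stand. Feel your way, never force the pin against the stand, and leave the other things on the bench where they are.

Things in the scene. Friction and masses are not known exactly. Their poses are not given: they have to be found in the camera images.
- stand: Foot of the bench engine stand, fixed (timber 300 x 200 x 30 mm, blue base plate). Origin on the bench; z up; +x = the way the pin goes in; +y = where the level crank points. The blue upright with its yellow lock plate, head and crank is bolted on through slots: ALL of it stands up to 10 mm to either side (along y) of where the measures given here put it, other each time.
- stand_hole (a point): Nominal centre of the lock hole (true one: up to 10 mm off along y) on the outer face of the yellow lock plate, 220 mm above the bench, x = 0 of the stand; axes as the stand's. 17.5 across, 10 deep, a 2 gap, then the head's steel arm, 10 thick, with a like hole behind it when the head joint is 0. Plate 80 wide, z 178 to 252. The steel arm yields sideways to about 4 N.
- head (a joint): Turn of the head (crank, steel arms, finned engine barrel as one), rad: 0 = crank arm level and holes in line; positive = crank raised. Starts at 0.35 to 0.80. Turns about the line along the stand's x at y 0, z 145 mm; 0.3 N m of friction holds it. Black crank grip: bar 20 across along x, 90 from that line, from 30 to 116 mm out from the lock plate's outer face (stand x -30 to -116).
- pin: Ball-lock pin lying level in two V-blocks on a 60 mm wide offcut, axis 46 above the bench. Origin on its axis at the collar's front face, +x to the nose; turned about its axis at will. Shank 16 across, 36 long, then a short cone to 11.6 across at x 40. Four balls at x 26.5, 2.5 proud until the button is in. Collar 28 across, x -5 to 0. Waist 12 across, x -41 to -5: room for a finger. 0.15 to 0.24 kg.
- pin_flange (a point): Centre of the front face of the pin's round flange (x -41 in the pin's frame; flange 48 across, 5 thick; axes as the pin's). Pinched from above between this face, above the waist, and the button cap behind it, the pin is held with its button in (19 mm between the fingers; some 25 N or more is a sure hold).
- button (a joint): Travel of the red thumb button, m: 0 = out (balls out), 0.006 = fully in (balls in). Cap 30 across, x -66 to -61 in the pin's frame when out. Spring 3 N rising to 6 N. The balls clear the far side only when the collar is within 1.5 mm of the plate; short of that the button cannot come out.
- wrench: Steel combination wrench, 180 long, lying flat; leave it. Origin under its centre.
- screwdriver: Red-handled screwdriver, 200 long, lying; leave it. Origin under its centre.
- socket: Steel socket, 30 across, 38 high; leave it. Origin under its centre.
- piston: Aluminium piston, 69 across, 66 high, standing; leave it. Origin under its centre.
- spark_plug: White spark plug, 22 across, 62 high, standing; leave it. Origin under its centre.
- grease_jar: Jar with blue cap, 68 across, 75 high; leave it. Origin under its centre.
Things that resemble listed ones, but are neither listed nor needed, are in the scene too. What is shaped like the pin but green or pink is not meant.

How it is judged:
On the way, in this order (a step that is already met when the one before it is completed fails the run):
1. the head is turned back: crank level within 0.05 rad, holes in line (value of joint head between -0.05 and 0.05 rad), for 0.3 s.
2. the pin's nose is in the hole with the button held in (x of pin in the frame of stand_hole above -0.034 m and y of pin in the frame of stand_hole between -0.015 and 0.015 m and z of pin in the frame of stand_hole between -0.008 and 0.008 m and value of joint button above 0.0045 m), for 0.1 s.
3. the pin is home (collar within 3 mm of the plate) and the button is out (x of pin in the frame of stand_hole above -0.003 m and value of joint button below 0.001 m), for 0.2 s.
4. the locked pin is tugged back with over 3 N: collar off the plate by over 0.7 mm, button out (x of pin in the frame of stand_hole below -0.0007 m and contact force between the fingers and pin above 3 N and value of joint button below 0.001 m), for 0.1 s.
At the end, for the whole second after the job is handed in: The pin is through both plates at rest, its collar within 3.5 mm of the yellow plate, in the lock hole (level with it within 4 mm), the button out (under 1 mm in), and the head still level within 0.05 rad (all of step 1 and x of pin in the frame of stand_hole between -0.0035 and 0.001 m and y of pin in the frame of stand_hole between -0.0125 and 0.0125 m and z of pin in the frame of stand_hole between -0.004 and 0.004 m and value of joint button below 0.001 m and linear speed of pin below 0.01 m/s); the robot touches nothing.
It fails at once if the pin is forced: it presses on the stand with over 18 N (contact force between pin and stand above 18 N).
It fails at once if another thing on the bench is moved by over 15 mm (distance of any of wrench, screwdriver, socket, piston, spark_plug, grease_jar from where it was at the start of the episode above 0.015 m).
It also fails if it takes over 72 s, if anything falls off the work surface, if the arm or the gripper's body presses on something with over 40 N, if the wrist force passes 120 N, or if a joint passes its speed limit or range.

## Working session

There is one attempt and no reset: what is moved stays moved. The work goes in short steps, Python scripts to look and compute and a tool call to move; the robot and the scene stay as the last step left them, time stands still between calls to the robot, and variables do not carry over. Pictures are saved under pics/ and viewed, and the job is handed in when it is done.

Besides the shell and the picture viewer there is one more tool, called after "Request:" in YAML: its name, and indented under it one key for each argument. servo_tool: Moves the arm, as the interface text tells. Its arguments: {"type":"object","properties":{"increments":{"type":"array","items":{"type":"object","properties":{"hand":{"type":"number"},"travel":{"type":"array","items":{"type":"number"}},"yaw":{"type":"number"}}}},"newtons":{"type":"number"}},"required":["increments"]}

```bash
ls; mkdir -p pics; python3 - <<'E'
from station import manip
import cv2
s=manip.sense()
for k in s: print(k,s[k])
for n in("side","top"):
    d=manip.snapshot(n); cv2.imwrite(f"pics/{n}0.png",d["pixels"]); print(n,d["fx"],d["fy"],d["cx"],d["cy"],d["R"],d["t"])
E
```

```text
pics
t 0.0
q [-1.32747321e+00  5.28482651e-01  1.43383764e+00  1.46046603e-05
  1.18142357e+00 -1.78469945e-01]
qd [ 0.00097015 -0.00017871 -0.00055977  0.0007482  -0.00069217  0.00118234]
tau [-1.20885270e-03 -4.42358208e+01 -1.78022861e+01 -3.01367618e-04
  8.15284759e-03 -7.53941208e-06]
tcp_pos [ 0.25575245 -0.56952281  0.23034406]
tool_rot [ 9.77843647e-01  2.09333813e-01 -2.81229168e-05 -1.07525929e-03]
force [-0.1567514   0.65808675 -0.11890626]
ft_torque [-0.01605161  0.020993    0.0039101 ]
finger_gap 1.0023821089638105
side 617.5921172076621 617.5921172076621 319.206285779949 224.9899552875806 [[ 0.98920103 -0.14558444  0.01692633]
 [-0.06705737 -0.55224745 -0.83097898]
 [ 0.13032513  0.82087022 -0.55604625]] [-0.55024881  0.11972263  1.891831  ]
top 440.2887110127036 440.2887110127036 320.7659296384008 234.78561493845132 [[-0.01981239 -0.99962543 -0.01888031]
 [-0.99564474  0.02144711 -0.09072804]
 [ 0.09109899  0.01700055 -0.99569672]] [-0.04334536  0.5348418   1.29474588]
```

View pics/side0.png

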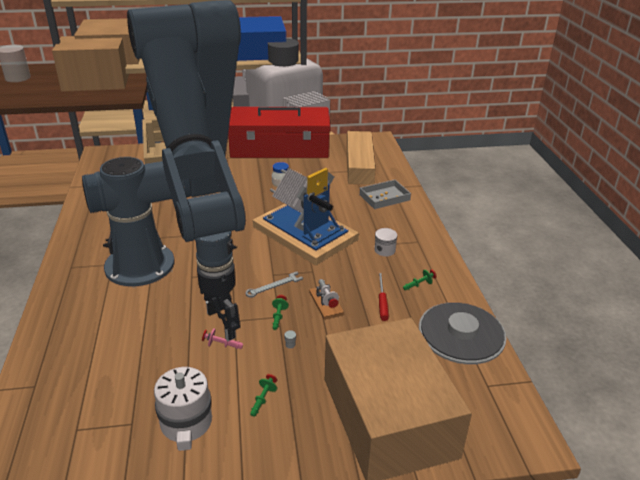

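View pics/top0.png

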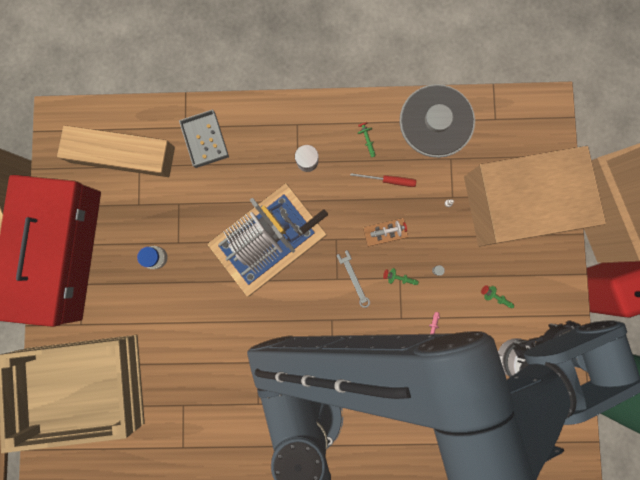

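```bash
cat > h.py <<'E'
import numpy as np, cv2
from station import manip
def crop(img,x0,y0,x1,y1,k,name):
    c=cv2.resize(img[y0:y1,x0:x1],None,fx=k,fy=k,interpolation=cv2.INTER_CUBIC); cv2.imwrite(name,c)
def ray(d,u,v):
    R=np.array(d["R"]);t=np.array(d["t"])
    return -R.T@t, R.T@np.array([(u-d["cx"])/d["fx"],(v-d["cy"])/d["fy"],1])
def onz(d,u,v,z):
    o,r=ray(d,u,v); return o+r*(z-o[2])/r[2]
def proj(d,X):
    c=np.array(d["R"])@np.array(X)+np.array(d["t"]); return np.array([d["cx"]+d["fx"]*c[0]/c[2],d["cy"]+d["fy"]*c[1]/c[2]])
def tri(d1,p1,d2,p2):
    o1,r1=ray(d1,*p1);o2,r2=ray(d2,*p2)
    r1/=np.linalg.norm(r1);r2/=np.linalg.norm(r2)
    A=np.stack([r1,-r2],1);s=np.linalg.lstsq(A,o2-o1,rcond=None)[0]
    a=o1+s[0]*r1;b=o2+s[1]*r2
    return (a+b)/2,np.linalg.norm(a-b)
import pickle
E
python3 - <<'E'
from h import *
D={n:manip.snapshot(n) for n in("side","top")}
pickle.dump(D,open("D0.pkl","wb"))
s=D["side"]["pixels"];t=D["top"]["pixels"]
crop(s,245,155,365,265,6,"pics/s_stand.png");crop(s,290,265,360,330,8,"pics/s_pin.png")
crop(t,200,175,340,300,5,"pics/t_stand.png");crop(t,355,205,420,255,10,"pics/t_pin.png")
E
```

```text
(no output)
```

View pics/s_stand.png

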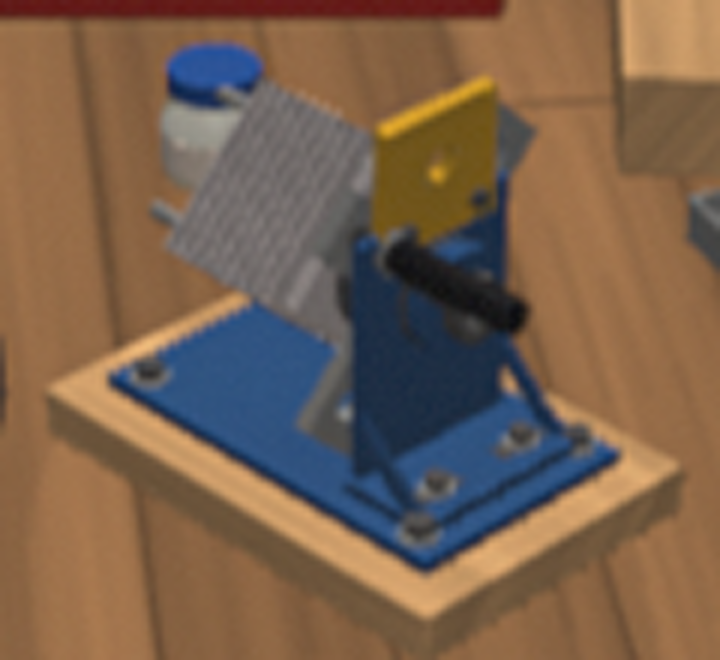

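View pics/s_pin.png

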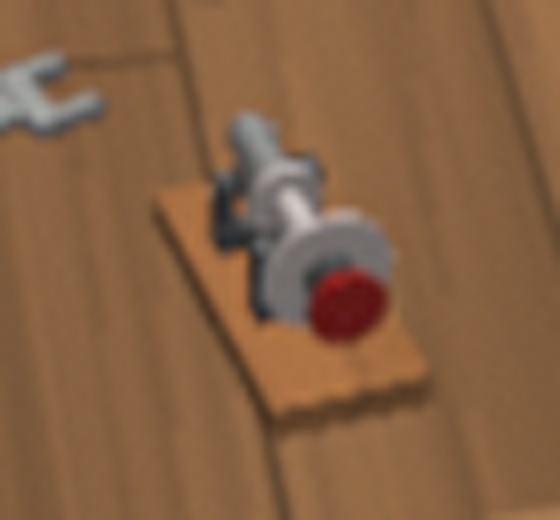

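View pics/t_stand.png

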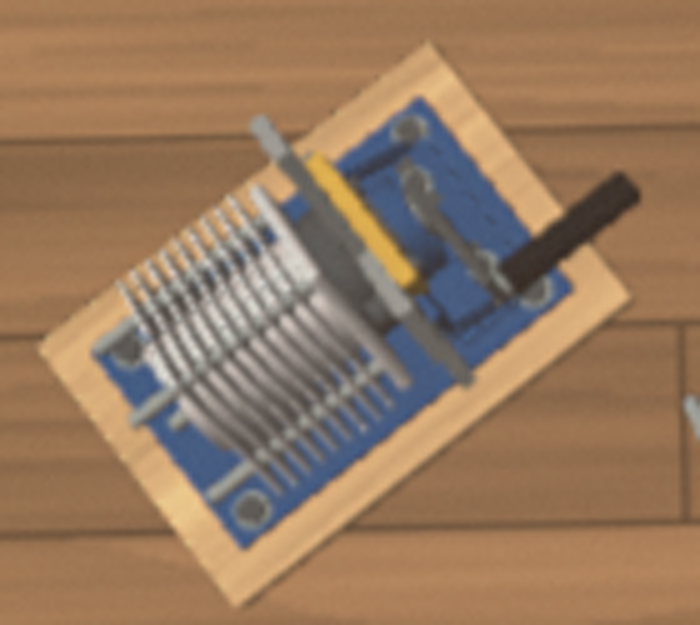

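View pics/t_pin.png

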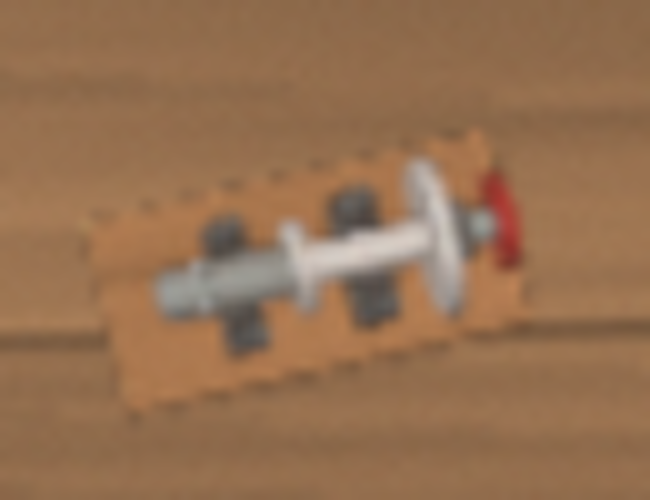

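```bash
python3 - <<'E'
from h import *
D=pickle.load(open("D0.pkl","rb"));T=D["top"];S=D["side"]
print("cams",ray(T,0,0)[0],ray(S,0,0)[0])
tp=lambda c,r:(355+(c+.5)/10-.5,205+(r+.5)/10-.5)
P={n:onz(T,*tp(*p),.046)[:2] for n,p in dict(nose=(158,292),collar=(300,266),flange=(437,238),cap=(505,222)).items()}
for k,v in P.items(): print(k,v.round(4))
d=P["nose"]-P["cap"];print("yaw",np.degrees(np.arctan2(d[1],d[0])),np.linalg.norm(d), [np.linalg.norm(P[a]-P["nose"]).round(4) for a in P])
sp=lambda c,r:(290+(c+.5)/8-.5,265+(r+.5)/8-.5)
for n,p in dict(flange=(330,267),cap=(347,305),collar=(285,190),nose=(245,125)).items():
    print("side",n,onz(S,*sp(*p),.046).round(4), tri(T,tp(*dict(nose=(158,292),collar=(300,266),flange=(437,238),cap=(505,222))[n]),S,sp(*p)))
st=lambda c,r:(200+(c+.5)/5-.5,175+(r+.5)/5-.5)
C=[onz(T,*st(*p),.03)[:2] for p in [(430,42),(632,297),(238,605),(40,350)]]
C=np.array(C);print(C.round(4),"ctr",C.mean(0).round(4))
for i in range(4):
    e=C[(i+1)%4]-C[i];print(np.linalg.norm(e).round(4),np.degrees(np.arctan2(e[1],e[0])).round(2))
ss=lambda c,r:(245+(c+.5)/6-.5,155+(r+.5)/6-.5)
print("side corners",[onz(S,*ss(*p),.03)[:2].round(4) for p in [(683,465),(428,618),(48,392)]])
print("hole side z.22",onz(S,*ss(438,172),.22).round(4))
print("plate top front edge, side z.252",onz(S,*ss(378,135),.252).round(4),onz(S,*ss(495,82),.252).round(4))
print("plate top, top: ",[onz(T,*st(*p),.252).round(4) for p in [(315,157),(410,287)]])
print("grip ends tri base/tip",tri(T,st(505,283),S,ss(395,252)),tri(T,st(627,190),S,ss(513,312)))
E
```

```text
cams [ 0.41370361 -0.07681132  1.336881  ] [ 0.30578186 -1.56693888  1.16074622]
nose [ 0.5317 -0.2005]
collar [ 0.5385 -0.2424]
flange [ 0.5459 -0.2828]
cap [ 0.5502 -0.3029]
yaw 100.2196691513101 0.10402365190640243 [np.float64(0.0), np.float64(0.0424), np.float64(0.0835), np.float64(0.104)]
side flange [ 0.5462 -0.2834  0.046 ] (array([ 0.54608488, -0.28291587,  0.04559656]), np.float64(0.00030270661484536426))
side cap [ 0.5487 -0.3037  0.046 ] (array([ 0.54955835, -0.30295767,  0.04537297]), np.float64(0.0013787535325986908))
side collar [ 0.5371 -0.2405  0.046 ] (array([ 0.53758547, -0.242157  ,  0.04743643]), np.float64(0.0015465915548668087))
side nose [ 0.5285 -0.2028  0.046 ] (array([ 0.53036096, -0.20058006,  0.04421168]), np.float64(0.0030557240898062))
[[ 0.6925  0.0485]
 [ 0.5353 -0.0701]
 [ 0.3576  0.1663]
 [ 0.5111  0.2844]] ctr [0.5241 0.1073]
0.1969 -142.95
0.2958 126.92
0.1936 37.57
0.2975 -52.44
side corners [array([0.6911, 0.0461]), array([ 0.5348, -0.0734]), array([0.3554, 0.159 ])]
hole side z.22 [0.5547 0.0487 0.22  ]
plate top front edge, side z.252 [0.5218 0.0337 0.252 ] [0.5884 0.0815 0.252 ]
plate top, top:  [array([0.5882, 0.0854, 0.252 ]), array([0.522 , 0.0387, 0.252 ])]
grip ends tri base/tip (array([ 0.52643562, -0.00559061,  0.2073092 ]), np.float64(0.0020500301886150346)) (array([ 0.5743457 , -0.06963408,  0.20833022]), np.float64(6.438297713758198e-05))
```

```bash
python3 - <<'E'
from h import *
D=pickle.load(open("D0.pkl","rb"))
crop(D["side"]["pixels"],300,165,335,200,20,"pics/s_pl.png");crop(D["top"]["pixels"],255,200,310,240,14,"pics/t_pl.png")
E
```

```text
(no output)
```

View pics/s_pl.png

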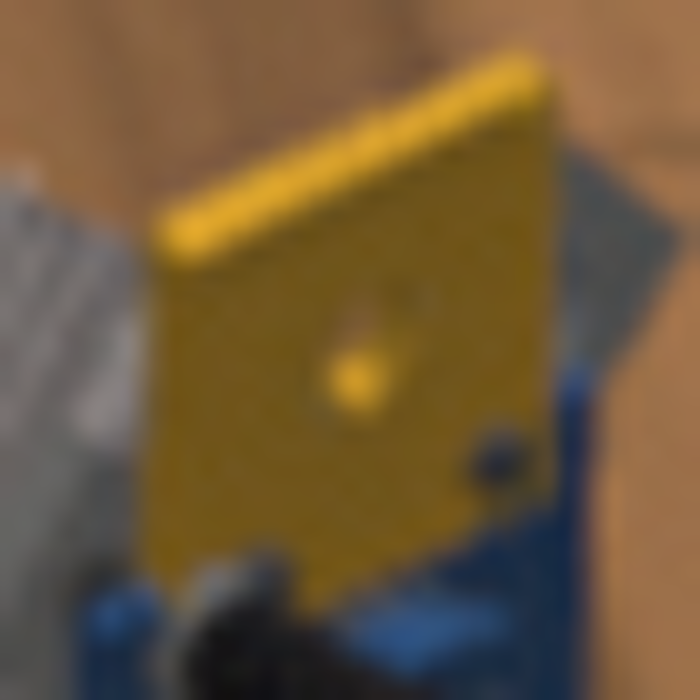

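View pics/t_pl.png

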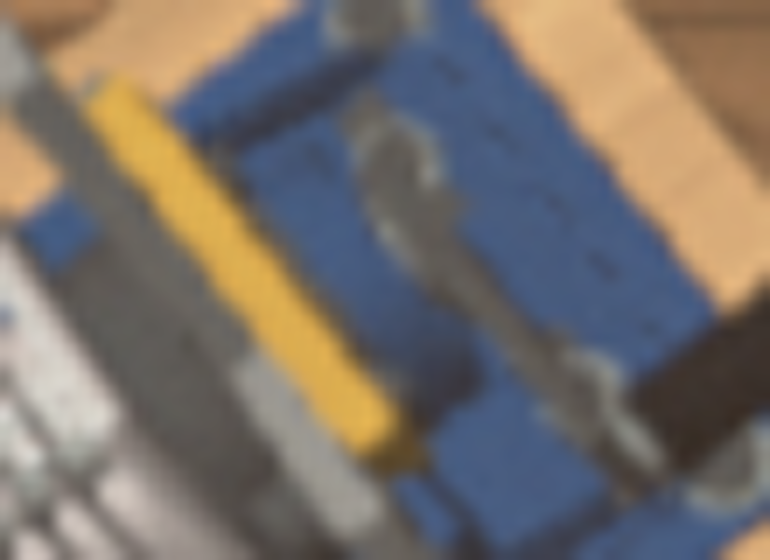

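```bash
python3 - <<'E'
from h import *
D=pickle.load(open("D0.pkl","rb"));T=D["top"];S=D["side"]
a=lambda c,r:(300+(c+.5)/20-.5,165+(r+.5)/20-.5)
b=lambda c,r:(255+(c+.5)/14-.5,200+(r+.5)/14-.5)
xs=np.array([np.cos(np.radians(127.3)),np.sin(np.radians(127.3))]);ys=np.array([-xs[1],xs[0]])
def sh(n,p): print(n,p.round(4),"s:",(p[:2]@xs).round(4),(p[:2]@ys).round(4))
sh("hole",onz(S,*a(359,354),.22))
l=onz(S,*a(152,270),.252);r=onz(S,*a(557,98),.252);sh("l",l);sh("r",r);sh("mid",(l+r)/2)
l=onz(T,*b(410,408),.252);r=onz(T,*b(138,80),.252);sh("Tl",l);sh("Tr",r);sh("Tmid",(l+r)/2)
l=onz(T,*b(357,460),.252);r=onz(T,*b(90,100),.252);sh("Tbl",l);sh("Tbr",r);sh("Tbmid",(l+r)/2)
sh("timber",np.array([0.5241,0.1073]))
st=lambda c,r:(200+(c+.5)/5-.5,175+(r+.5)/5-.5)
ss=lambda c,r:(245+(c+.5)/6-.5,155+(r+.5)/6-.5)
for z in (.19,.2,.21): 
  for p in [(505,283),(627,190)]: sh(f"grip{z}",onz(T,*st(*p),z))
sh("tri",tri(T,st(565,237),S,ss(455,282))[0])
E
```

```text
hole [0.5552 0.0549 0.22  ] s: -0.2928 -0.475
l [0.5197 0.0282 0.252 ] s: -0.2925 -0.4305
r [0.5881 0.074  0.252 ] s: -0.2975 -0.5126
mid [0.5539 0.0511 0.252 ] s: -0.295 -0.4716
Tl [0.5302 0.0331 0.252 ] s: -0.2949 -0.4418
Tr [0.59   0.0809 0.252 ] s: -0.2931 -0.5184
Tmid [0.5601 0.057  0.252 ] s: -0.294 -0.4801
Tbl [0.5211 0.0426 0.252 ] s: -0.2819 -0.4403
Tbr [0.5866 0.0896 0.252 ] s: -0.2842 -0.5209
Tbmid [0.5538 0.0661 0.252 ] s: -0.2831 -0.4806
timber [0.5241 0.1073] s: -0.2322 -0.4819
grip0.19 [ 0.5292 -0.0046  0.19  ] s: -0.3243 -0.4182
grip0.19 [ 0.5769 -0.0695  0.19  ] s: -0.4049 -0.4168
grip0.2 [ 0.5282 -0.0052  0.2   ] s: -0.3242 -0.417
grip0.2 [ 0.5755 -0.0696  0.2   ] s: -0.4041 -0.4156
grip0.21 [ 0.5272 -0.0058  0.21  ] s: -0.3241 -0.4158
grip0.21 [ 0.5741 -0.0696  0.21  ] s: -0.4033 -0.4145
tri [ 0.5508 -0.0371  0.2072] s: -0.3633 -0.4157
```

Request:
servo_tool:
  increments:
    - {"hand": 1,"travel": [0,0,-10],"yaw": -6.5}
    - {"hand": 1,"travel": [0,0,-10],"yaw": -6.6}
    - {"hand": 1,"travel": [36.6,-15.2,0],"yaw": 0}
    - {"hand": 1,"travel": [36.6,-15.2,0],"yaw": 0}
    - {"hand": 1,"travel": [36.6,-15.2,0],"yaw": 0}
    - {"hand": 1,"travel": [36.6,-15.2,0],"yaw": 0}
    - {"hand": 1,"travel": [36.6,-15.2,0],"yaw": 0}
    - {"hand": 1,"travel": [36.6,-15.2,0],"yaw": 0}
    - {"hand": 1,"travel": [36.6,-15.2,0],"yaw": 0}
    - {"hand": 1,"travel": [36.6,-15.2,0],"yaw": 0}
    - {"hand": 1,"travel": [36.6,-15.2,0],"yaw": 0}
    - {"hand": 1,"travel": [36.6,-15.2,0],"yaw": 0}
    - {"hand": 1,"travel": [36.6,-15.2,0],"yaw": 0}
    - {"hand": 1,"travel": [36.6,-15.2,0],"yaw": 0}
    - {"hand": 1,"travel": [36.6,-15.2,0],"yaw": 0}
    - {"hand": 1,"travel": [36.6,-15.2,0],"yaw": 0}
    - {"hand": 1,"travel": [36.6,-15.2,0],"yaw": 0}
    - {"hand": 1,"travel": [0,0,0],"yaw": 0}
  newtons: 40

```text
t: 2.0
tcp_pos: [0.5565, -0.0524, 0.2512]
tool_rot: [0.947, 0.322, 0.001, -0.0]
force: [-0.9, -0.5, -0.1]
finger_gap: 0.002
```

```bash
cat >> h.py <<'E'
from scipy.spatial.transform import Rotation as Ro
XS=np.array([np.cos(np.radians(127.3)),np.sin(np.radians(127.3)),0]);YS=np.array([-XS[1],XS[0],0])
def st():
    s=manip.sense();p=np.array(s["tcp_pos"]);M=Ro.from_quat(s["tool_rot"]).as_matrix()
    print("t",round(s["t"],2),"p",p.round(4),"xs",(p@XS).round(4),"ys",(p@YS).round(4),"F",np.round(s["force"],1),"gap",round(s["finger_gap"],3),"tooly ang",np.degrees(np.arctan2(M[1,1],M[0,1])).round(2),"zax",M[:,2].round(4))
    return p,M
def need(target,M,p): print("tool delta mm",((np.array(target)-p)@M*1000).round(1))
E
python3 - <<'E'
from h import *
p,M=st(); need(-.38*XS-.408*YS+np.array([0,0,.225]),M,p)
D={n:manip.snapshot(n) for n in("side","top")}
crop(D["side"]["pixels"],245,125,365,265,4,"pics/s1.png")
E
```

```text
t 2.0 p [ 0.5565 -0.0524  0.2512] xs -0.3789 ys -0.4109 F [-0.9 -0.5 -0.1] gap 0.002 tooly ang -52.43 zax [ 0.0014  0.0014 -1.    ]
tool delta mm [-3.   1.1 26.2]
```

View pics/s1.png

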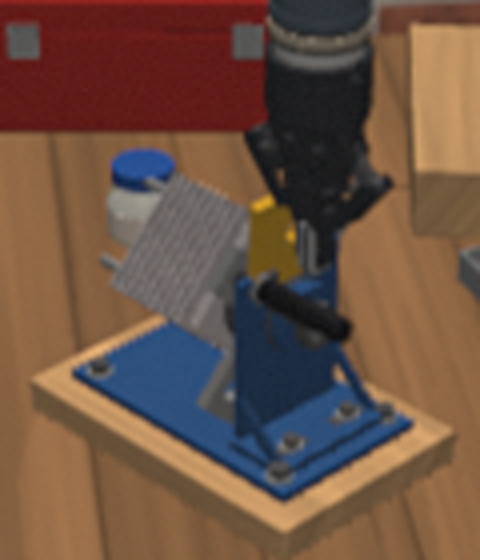

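Request:
servo_tool:
  increments:
    - {"hand": 1,"travel": [0,0,15],"yaw": 0}
    - {"hand": 1,"travel": [0,0,10],"yaw": 0}
    - {"hand": 1,"travel": [-0.5,0,4],"yaw": 0}
    - {"hand": 1,"travel": [-1,0,4],"yaw": 0}
    - {"hand": 1,"travel": [-1,0,4],"yaw": 0}
    - {"hand": 1,"travel": [-1,0,4],"yaw": 0}
    - {"hand": 1,"travel": [-1,0,4],"yaw": 0}

```text
t: 2.8
tcp_pos: [0.5475, -0.0624, 0.2085]
tool_rot: [0.947, 0.321, -0.005, 0.002]
force: [-15.6, -10.4, 20.9]
finger_gap: 0.005
```

```bash
python3 - <<'E'
from h import *
p,M=st()
D={n:manip.snapshot(n) for n in("side","top")}
crop(D["side"]["pixels"],245,125,365,265,4,"pics/s2.png")
E
```

```text
t 2.8 p [ 0.5475 -0.0624  0.2085] xs -0.3814 ys -0.3977 F [-15.6 -10.4  20.9] gap 0.005 tooly ang -52.58 zax [-0.0079 -0.007  -0.9999]
```

View pics/s2.png

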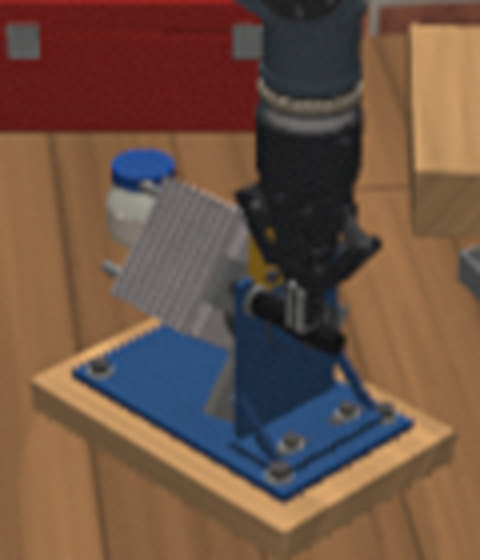

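Request:
servo_tool:
  increments:
    - {"hand": 1,"travel": [0,0,-15],"yaw": 0}
    - {"hand": 1,"travel": [0,0,-17],"yaw": 0}
    - {"hand": 1,"travel": [10,0,0],"yaw": 0}
    - {"hand": 1,"travel": [9,0,0],"yaw": 0}
    - {"hand": 1,"travel": [0,0,0],"yaw": 0}

```text
t: 3.4
tcp_pos: [0.5671, -0.0467, 0.2375]
tool_rot: [0.947, 0.32, 0.0, -0.0]
force: [0.2, 0.5, 0.7]
finger_gap: 0.002
```

```bash
python3 - <<'E'
from h import *
p,M=st()
D={n:manip.snapshot(n) for n in("side","top")}
crop(D["side"]["pixels"],245,125,365,265,5,"pics/s3.png")
crop(D["top"]["pixels"],200,175,340,300,5,"pics/t3.png")
E
```

```text
t 3.4 p [ 0.5671 -0.0467  0.2375] xs -0.3808 ys -0.4228 F [0.2 0.5 0.7] gap 0.002 tooly ang -52.67 zax [-1.e-04  4.e-04 -1.e+00]
```

View pics/s3.png

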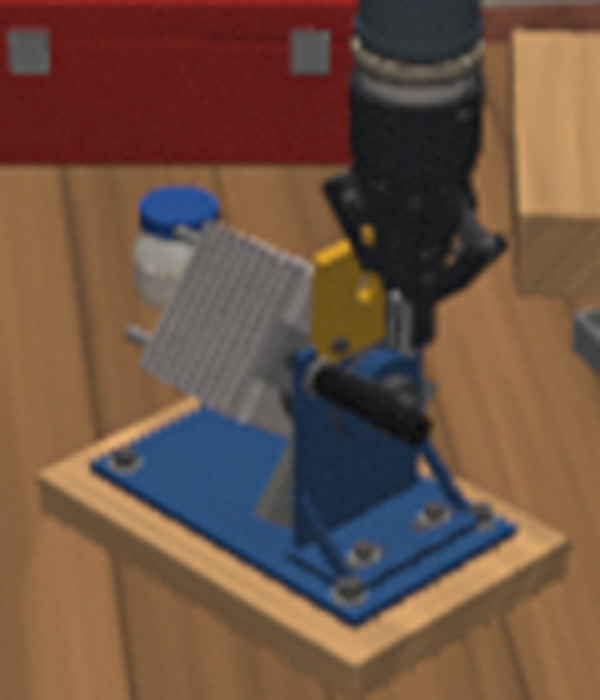

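View pics/t3.png

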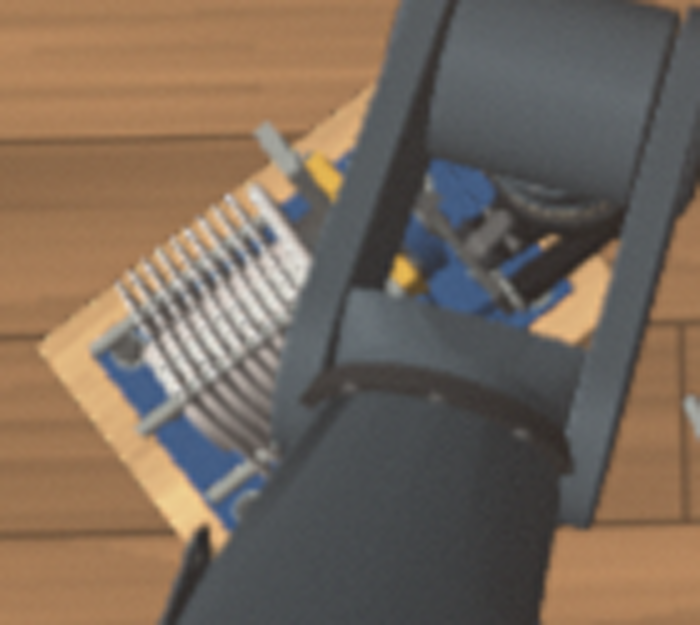

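Request:
servo_tool:
  increments:
    - {"hand": 1,"travel": [-9,0,10],"yaw": 0}
    - {"hand": 1,"travel": [0,0,12],"yaw": 0}
    - {"hand": 1,"travel": [-0.5,0,4],"yaw": 0}
    - {"hand": 1,"travel": [-1,0,4],"yaw": 0}
    - {"hand": 1,"travel": [-1,0,4],"yaw": 0}
    - {"hand": 1,"travel": [-1,0,4],"yaw": 0}
    - {"hand": 1,"travel": [-1,0,4],"yaw": 0}

```text
t: 4.2
tcp_pos: [0.5542, -0.0567, 0.1972]
tool_rot: [0.947, 0.32, -0.002, 0.001]
force: [-5.0, -3.0, 8.0]
finger_gap: -0.0
```

```bash
python3 - <<'E'
from h import *
p,M=st()
E
```

```text
t 4.2 p [ 0.5542 -0.0567  0.1972] xs -0.381 ys -0.4065 F [-5. -3.  8.] gap -0.0 tooly ang -52.68 zax [-0.0029 -0.0022 -1.    ]
```

Request:
servo_tool:
  increments:
    - {"hand": 1,"travel": [-1.5,0,4],"yaw": 0}
    - {"hand": 1,"travel": [-1.5,0,4],"yaw": 0}
    - {"hand": 1,"travel": [-1.5,0,4],"yaw": 0}
    - {"hand": 1,"travel": [-1,0,4],"yaw": 0}
    - {"hand": 1,"travel": [-1,0,4],"yaw": 0}
    - {"hand": 1,"travel": [-1,0,4],"yaw": 0}

```text
t: 4.8
tcp_pos: [0.5493, -0.0609, 0.1728]
tool_rot: [0.948, 0.32, -0.0, 0.001]
force: [-2.3, -1.4, 4.5]
finger_gap: 0.002
```

```bash
python3 - <<'E'
from h import *
p,M=st()
D={n:manip.snapshot(n) for n in("side","top")}
crop(D["side"]["pixels"],245,125,365,265,5,"pics/s4.png")
E
```

```text
t 4.8 p [ 0.5493 -0.0609  0.1728] xs -0.3813 ys -0.4001 F [-2.3 -1.4  4.5] gap 0.002 tooly ang -52.7 zax [-5.0e-04 -1.3e-03 -1.0e+00]
```

View pics/s4.png

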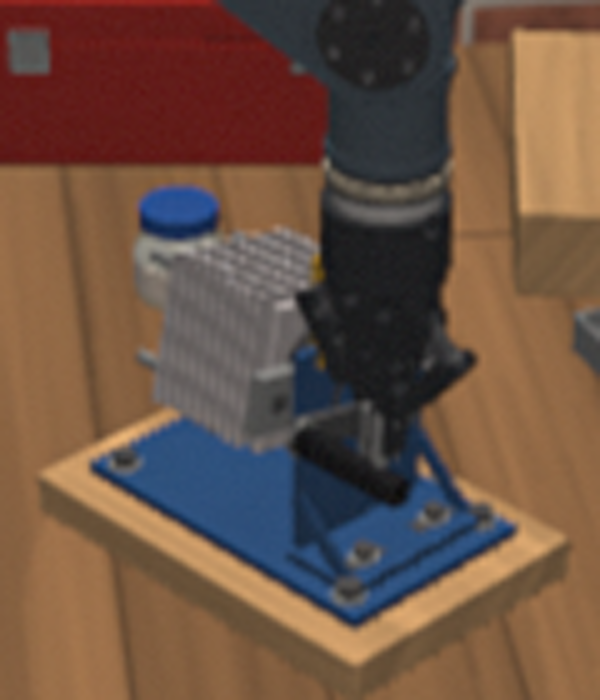

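Request:
servo_tool:
  increments:
    - {"hand": 1,"travel": [-2,0,3],"yaw": 0}
    - {"hand": 1,"travel": [-2,0,3],"yaw": 0}
    - {"hand": 1,"travel": [-2,0,3],"yaw": 0}
    - {"hand": 1,"travel": [-1,0,3],"yaw": 0}
    - {"hand": 1,"travel": [-1,0,3],"yaw": 0}
    - {"hand": 1,"travel": [0,0,0],"yaw": 0}

```text
t: 5.5
tcp_pos: [0.5429, -0.0653, 0.1568]
tool_rot: [0.948, 0.32, -0.001, -0.0]
force: [0.4, -0.2, 1.8]
finger_gap: -0.0
```

```bash
python3 - <<'E'
from h import *
p,M=st()
D={n:manip.snapshot(n) for n in("side","top")}
pickle.dump(D,open("D5.pkl","wb"))
crop(D["side"]["pixels"],285,165,345,245,9,"pics/s5.png")
crop(D["top"]["pixels"],230,175,340,300,6,"pics/t5.png")
E
```

```text
t 5.5 p [ 0.5429 -0.0653  0.1568] xs -0.3809 ys -0.3922 F [ 0.4 -0.2  1.8] gap -0.0 tooly ang -52.72 zax [-1.e-03 -3.e-04 -1.e+00]
```

View pics/s5.png

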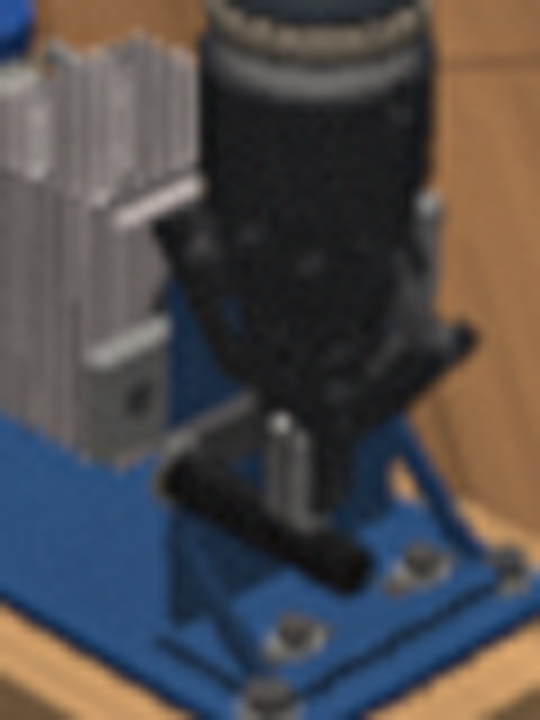

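View pics/t5.png

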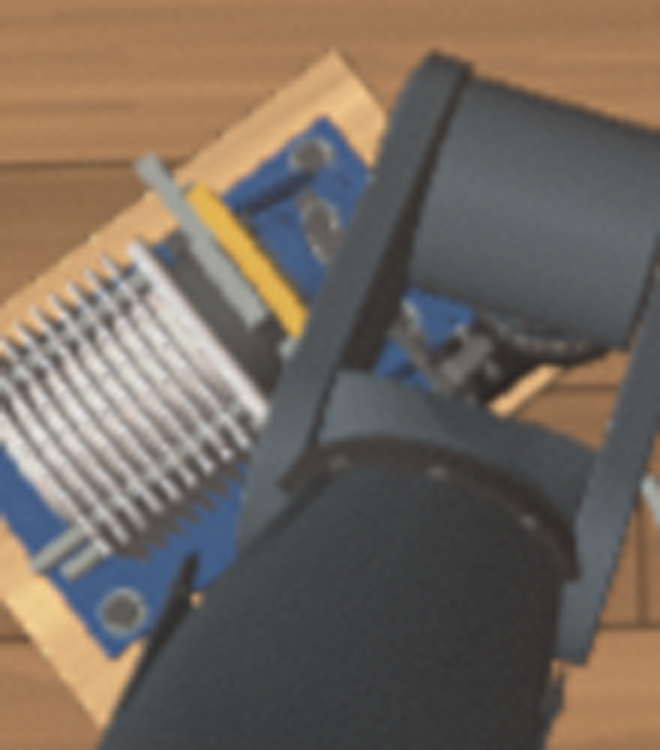

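```bash
cat >> h.py <<'E'
def onplane(d,u,v,xs):
    o,r=ray(d,u,v); X=o+r*(xs-o@XS)/(r@XS); return X
E
python3 - <<'E'
from h import *
D0=pickle.load(open("D0.pkl","rb"))["side"];D=pickle.load(open("D5.pkl","rb"))["side"]
f=lambda c,r:(285+(c+.5)/9-.5,165+(r+.5)/9-.5)
for p,x in (((178,475),-.324),((352,563),-.410)):
    X=onplane(D,*f(*p),x); print(X.round(4),(X@YS).round(4))
X=onplane(D0,330.5,207,-.41);print("before",X,X@YS)
for z in (-.05,0,.05):
  for x in (-.324,-.41):
    P=XS*x+YS*(-.478+.09*np.cos(z))+np.array([0,0,.145+.09*np.sin(z)]); print(z,x,proj(D,P))
print(f(178,475),f(352,563))
E
```

```text
[ 0.5052 -0.0224  0.1459] -0.3883
[ 0.5529 -0.0942  0.1546] -0.3827
before [ 0.57412987 -0.07804655  0.2121694 ] -0.40940978007275036
-0.05 -0.324 [304.28281005 218.86663708]
-0.05 -0.41 [324.84542325 230.38746896]
0 -0.324 [304.26136976 217.63053478]
0 -0.41 [324.85259531 229.13399605]
0.05 -0.324 [304.2932575  216.36259424]
0.05 -0.41 [324.91309056 227.84690587]
(304.3333333333333, 217.33333333333334) (323.6666666666667, 227.11111111111111)
```

Request:
servo_tool:
  increments:
    - {"hand": 1,"travel": [0,0,1],"yaw": 0}
    - {"hand": 1,"travel": [0,0,1],"yaw": 0}
    - {"hand": 1,"travel": [0,0,0],"yaw": 0}
    - {"hand": 1,"travel": [0,0,0],"yaw": 0}

```text
t: 6.0
tcp_pos: [0.5426, -0.0651, 0.1551]
tool_rot: [0.948, 0.32, -0.001, -0.0]
force: [-1.3, -1.5, 1.6]
finger_gap: 0.001
```

```bash
python3 - <<'E'
from h import *
P=np.array([[.5317,-.2005],[.5385,-.2424],[.5459,-.2828],[.5502,-.3029],[.5376,-.2421],[.5461,-.2829],[.5496,-.303]])
o=np.array([.040,-.0025,-.0435,-.0645,-.0025,-.0435,-.0645])
a=np.radians(100.7);d=np.array([np.cos(a),np.sin(a)])
org=(P-o[:,None]*d);print(org.round(4));org=org.mean(0);print("org",org)
q=org-.0535*d;print("pinch",q)
p,M=st()
# tool with y along -(pin x): angle 100.7-180=-79.3 ; now -52.7 -> world -26.6 => tool yaw +26.6
dy=np.radians(-79.3);y=np.array([np.cos(dy),np.sin(dy),0]);z=np.array([0,0,-1.]);x=np.cross(y,z);M2=np.stack([x,y,z],1)
print("delta in current frame");need([*q,.13],M,p)
print("in new frame");need([*q,.13],M2,p)
E
```

```text
[[ 0.5391 -0.2398]
 [ 0.538  -0.2399]
 [ 0.5378 -0.2401]
 [ 0.5382 -0.2395]
 [ 0.5371 -0.2396]
 [ 0.538  -0.2402]
 [ 0.5376 -0.2396]]
org [ 0.53799919 -0.23982101]
pinch [ 0.54793236 -0.2923908 ]
t 6.0 p [ 0.5426 -0.0651  0.1551] xs -0.3806 ys -0.3921 F [-1.3 -1.5  1.6] gap 0.001 tooly ang -52.73 zax [-1.4e-03  1.0e-04 -1.0e+00]
delta in current frame
tool delta mm [-133.3  184.2   25.1]
in new frame
tool delta mm [-36.9 224.3  25.1]
```

Request:
servo_tool:
  increments:
    - {"hand": 1,"travel": [0,0,-20],"yaw": 0}
    - {"hand": 1,"travel": [0,0,-30],"yaw": 0}
    - {"hand": 0.64,"travel": [0,0,0],"yaw": 6.65}
    - {"hand": 0.64,"travel": [0,0,0],"yaw": 6.65}
    - {"hand": 0.64,"travel": [0,0,0],"yaw": 6.65}
    - {"hand": 0.64,"travel": [0,0,0],"yaw": 6.65}
    - {"hand": 0.64,"travel": [-6.1,37.4,0],"yaw": 0}
    - {"hand": 0.64,"travel": [-6.1,37.4,0],"yaw": 0}
    - {"hand": 0.64,"travel": [-6.1,37.4,0],"yaw": 0}
    - {"hand": 0.64,"travel": [-6.1,37.4,10],"yaw": 0}
    - {"hand": 0.64,"travel": [-6.1,37.4,20],"yaw": 0}
    - {"hand": 0.64,"travel": [-6.1,37.4,20],"yaw": 0}
    - {"hand": 0.64,"travel": [0,0,20],"yaw": 0}
    - {"hand": 0.64,"travel": [0,0,0],"yaw": 0}

```text
t: 7.4
tcp_pos: [0.5466, -0.2919, 0.1318]
tool_rot: [0.996, 0.092, -0.002, -0.003]
force: [-0.6, 0.6, -1.7]
finger_gap: 0.358
```

```bash
python3 - <<'E'
from h import *
p,M=st();need([.5479,-.2924,.13],M,p)
D={n:manip.snapshot(n) for n in("side","top")}
pickle.dump(D,open("D6.pkl","wb"))
crop(D["side"]["pixels"],245,155,365,265,5,"pics/s6.png")
crop(D["side"]["pixels"],285,215,365,325,6,"pics/s6p.png")
crop(D["top"]["pixels"],330,165,440,280,6,"pics/t6.png")
crop(D["top"]["pixels"],200,175,340,300,5,"pics/t6s.png")
E
```

```text
t 7.4 p [ 0.5466 -0.2919  0.1318] xs -0.5634 ys -0.2579 F [-0.6  0.6 -1.7] gap 0.358 tooly ang -79.47 zax [-0.0054  0.0051 -1.    ]
tool delta mm [1.2 0.7 1.8]
```

View pics/s6.png

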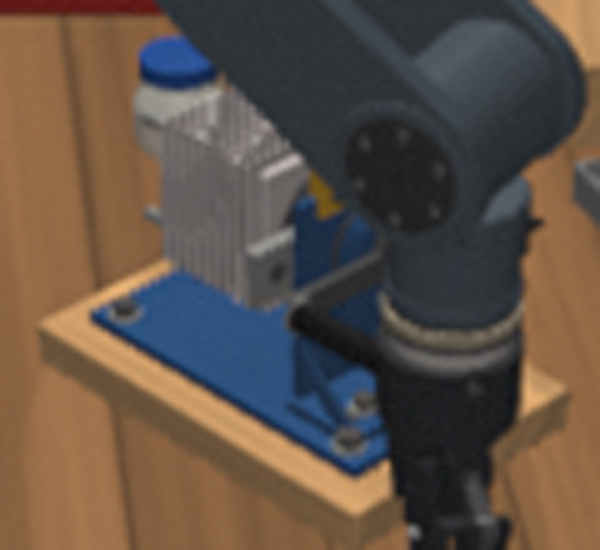

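View pics/s6p.png

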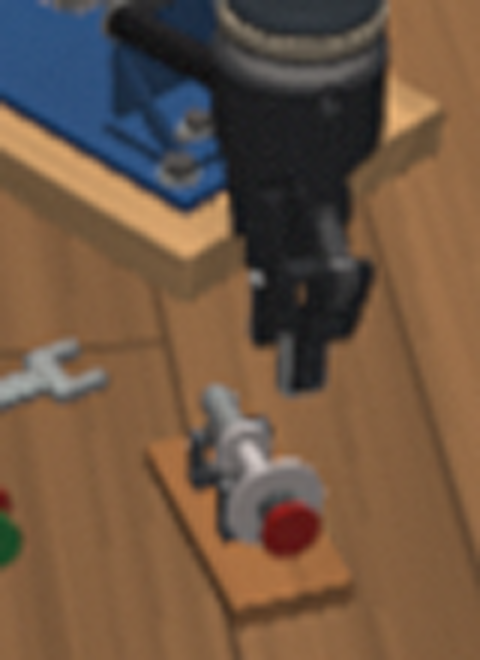

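View pics/t6.png

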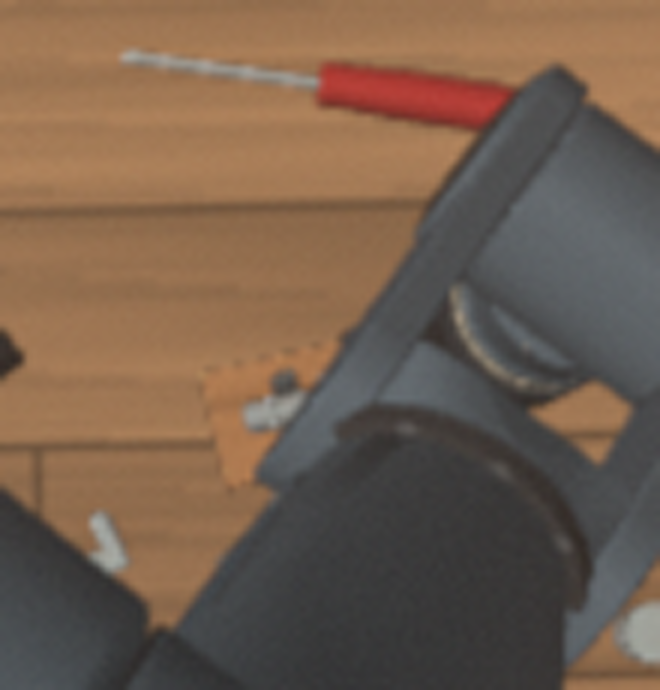

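View pics/t6s.png

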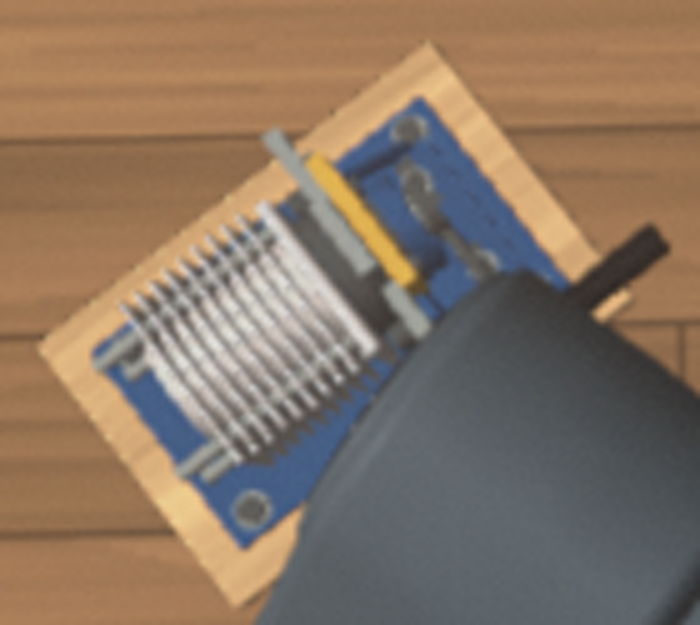

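Request:
servo_tool:
  increments:
    - {"hand": 0.64,"travel": [1.2,0.7,20],"yaw": 0}
    - {"hand": 0.64,"travel": [0,0,25],"yaw": 0}
    - {"hand": 0.64,"travel": [0,0,15],"yaw": 0}
    - {"hand": 0.64,"travel": [0,0,8],"yaw": 0}
    - {"hand": 0.64,"travel": [0,0,4],"yaw": 0}
    - {"hand": 0.64,"travel": [0,0,4],"yaw": 0}
    - {"hand": 0.64,"travel": [0,0,0],"yaw": 0}

```text
t: 8.2
tcp_pos: [0.5503, -0.2929, 0.0596]
tool_rot: [0.996, 0.093, 0.0, 0.0]
force: [0.5, -0.3, -1.1]
finger_gap: 0.362
```

```bash
python3 - <<'E'
from h import *
p,M=st();need([.5479,-.2924,.053],M,p)
D={n:manip.snapshot(n) for n in("side","top")}
crop(D["side"]["pixels"],290,235,365,325,8,"pics/s7p.png")
E
```

```text
t 8.2 p [ 0.5503 -0.2929  0.0596] xs -0.5665 ys -0.2603 F [ 0.5 -0.3 -1.1] gap 0.362 tooly ang -79.33 zax [ 4.e-04 -3.e-04 -1.e+00]
tool delta mm [-2.3 -0.9  6.6]
```

View pics/s7p.png

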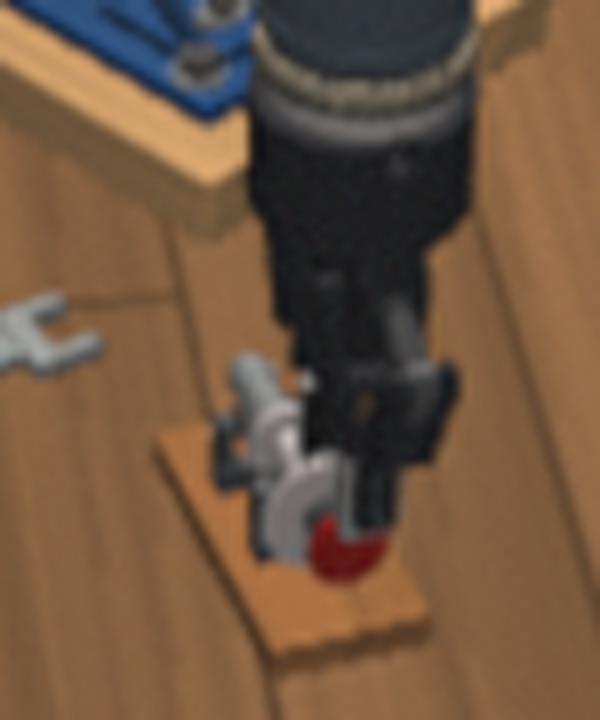

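```bash
python3 - <<'E'
from h import *
p,M=st()
D=pickle.load(open("D0.pkl","rb"))["side"]
def c(X): u=proj(D,X); return ((u-[290,235])*8).round(0)
for w in(-.011,0,.011):
  for yy in (.0155,.030): print(w,yy,c(p+M[:,0]*w+M[:,1]*yy))
a=np.radians(100.7);d=np.array([np.cos(a),np.sin(a),0]);org=np.array([.538,-.2398,.046])
print("cap",c(org-.066*d),"flange",c(org-.041*d),"nose",c(org+.04*d))
E
```

```text
t 8.3 p [ 0.5505 -0.2931  0.0599] xs -0.5668 ys -0.2602 F [-0.3  0.8  0.3] gap 0.361 tooly ang -79.33 zax [ 1.e-03 -7.e-04 -1.e+00]
-0.011 0.0155 [330. 525.]
-0.011 0.03 [345. 552.]
0 0.0155 [360. 518.]
0 0.03 [375. 545.]
0.011 0.0155 [391. 512.]
0.011 0.03 [406. 538.]
cap [348. 543.] flange [323. 497.] nose [246. 357.]
```

Request:
servo_tool:
  increments:
    - {"hand": 0.64,"travel": [-2.4,-0.9,2],"yaw": 0}
    - {"hand": 0.64,"travel": [0,0,2],"yaw": 0}
    - {"hand": 0.64,"travel": [0,0,1.5],"yaw": 0}
    - {"hand": 0.64,"travel": [0,0,0],"yaw": 0}

```text
t: 8.7
tcp_pos: [0.5474, -0.2924, 0.0536]
tool_rot: [0.996, 0.093, -0.0, -0.0]
force: [-0.3, -0.2, 0.3]
finger_gap: 0.362
```

```bash
python3 - <<'E'
from h import *
p,M=st();need([.5479,-.2924,.053],M,p)
D={n:manip.snapshot(n) for n in("side","top")}
crop(D["side"]["pixels"],290,235,365,325,8,"pics/s8p.png")
E
```

```text
t 8.7 p [ 0.5474 -0.2924  0.0536] xs -0.5643 ys -0.2583 F [-0.3 -0.2  0.3] gap 0.362 tooly ang -79.34 zax [-3.e-04  3.e-04 -1.e+00]
tool delta mm [0.5 0.1 0.6]
```

View pics/s8p.png

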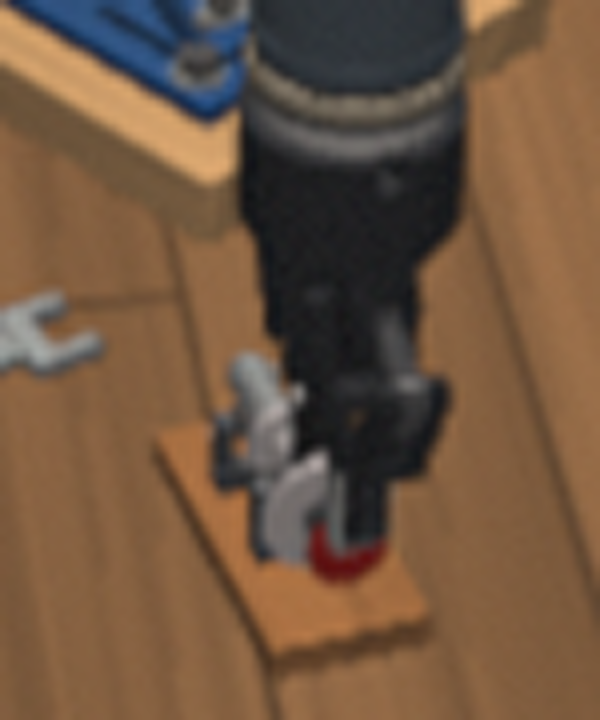

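Request:
servo_tool:
  increments:
    - {"hand": 0.8,"travel": [0.4,0,0.3],"yaw": 0}
    - {"hand": 1,"travel": [0,0,0],"yaw": 0}
    - {"hand": 1,"travel": [0,0,0],"yaw": 0}
    - {"hand": 1,"travel": [0,0,0],"yaw": 0}
  newtons: 45

```text
t: 9.2
tcp_pos: [0.5476, -0.2923, 0.0536]
tool_rot: [0.996, 0.093, -0.0, -0.0]
force: [-2.4, 0.9, 2.9]
finger_gap: 0.198
```

```bash
python3 - <<'E'
from h import *
p,M=st()
D={n:manip.snapshot(n) for n in("side","top")}
crop(D["side"]["pixels"],290,235,365,325,8,"pics/s9p.png")
E
```

```text
t 9.2 p [ 0.5476 -0.2923  0.0536] xs -0.5643 ys -0.2585 F [-2.4  0.9  2.9] gap 0.198 tooly ang -79.32 zax [-7.e-04  2.e-04 -1.e+00]
```

View pics/s9p.png

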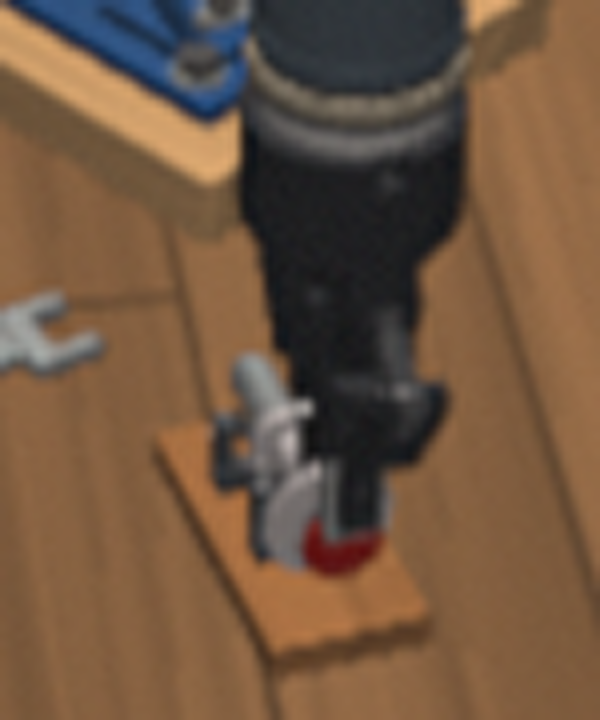

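Request:
servo_tool:
  increments:
    - {"hand": 1,"travel": [0,0,-5],"yaw": 0}
    - {"hand": 1,"travel": [0,0,-10],"yaw": 0}
    - {"hand": 1,"travel": [0,0,-20],"yaw": 0}
    - {"hand": 1,"travel": [0,0,-20],"yaw": 0}
    - {"hand": 1,"travel": [0,0,0],"yaw": 0}

```text
t: 9.8
tcp_pos: [0.5503, -0.2938, 0.1118]
tool_rot: [0.996, 0.093, 0.003, 0.003]
force: [1.4, -1.0, -1.8]
finger_gap: 0.197
```

```bash
python3 - <<'E'
from h import *
p,M=st()
D={n:manip.snapshot(n) for n in("side","top")}
crop(D["side"]["pixels"],290,225,365,315,8,"pics/s10p.png")
crop(D["top"]["pixels"],330,165,440,280,6,"pics/t10.png")
E
```

```text
t 9.8 p [ 0.5503 -0.2938  0.1118] xs -0.5672 ys -0.2597 F [ 1.4 -1.  -1.8] gap 0.197 tooly ang -79.33 zax [ 0.0063 -0.0045 -1.    ]
```

View pics/s10p.png

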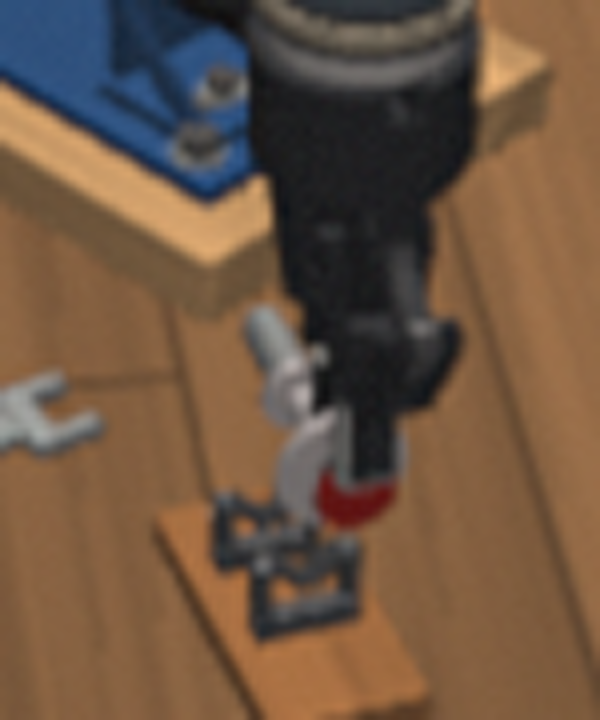

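View pics/t10.png

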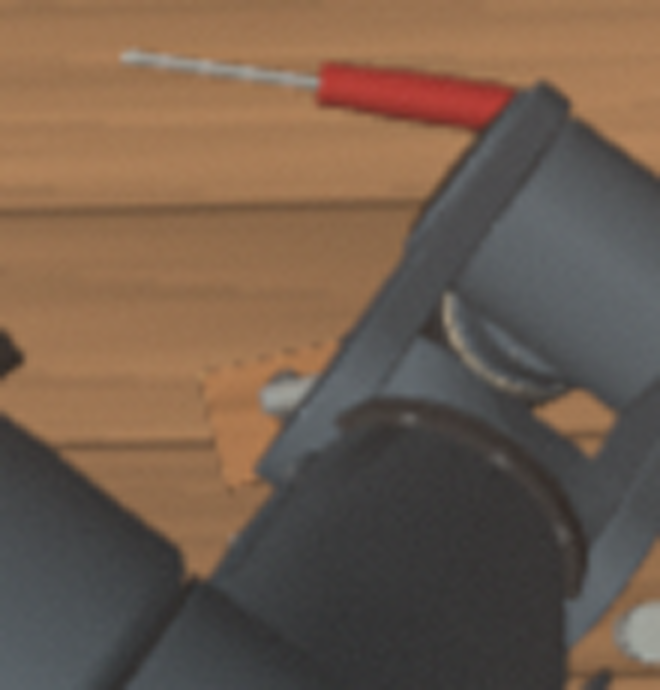

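Request:
servo_tool:
  increments:
    - {"hand": 1,"travel": [0,0,-29],"yaw": 0}
    - {"hand": 1,"travel": [0,0,-29],"yaw": -8}
    - {"hand": 1,"travel": [0,0,-29],"yaw": -8}
    - {"hand": 1,"travel": [0,0,-29],"yaw": -8}
    - {"hand": 1,"travel": [0,0,0],"yaw": -8}
    - {"hand": 1,"travel": [0,0,0],"yaw": -8}
    - {"hand": 1,"travel": [0,0,0],"yaw": -8}
    - {"hand": 1,"travel": [18.1,-13.1,0],"yaw": 0}
    - {"hand": 1,"travel": [18.1,-13.1,0],"yaw": 0}
    - {"hand": 1,"travel": [18.1,-13.1,0],"yaw": 0}
    - {"hand": 1,"travel": [18.1,-13.1,0],"yaw": 0}
    - {"hand": 1,"travel": [18.1,-13.1,0],"yaw": 0}
    - {"hand": 1,"travel": [18.1,-13.1,0],"yaw": 0}
    - {"hand": 1,"travel": [18.1,-13.1,0],"yaw": 0}
    - {"hand": 1,"travel": [18.1,-13.1,0],"yaw": 0}
    - {"hand": 1,"travel": [18.1,-13.1,0],"yaw": 0}
    - {"hand": 1,"travel": [18.1,-13.1,0],"yaw": 0}
    - {"hand": 1,"travel": [18.1,-12,0],"yaw": 0}
    - {"hand": 1,"travel": [18.1,-12,0],"yaw": 0}
    - {"hand": 1,"travel": [0,0,0],"yaw": 0}
    - {"hand": 1,"travel": [0,0,0],"yaw": 0}

```text
schema error: expected 1 to 20 rows
```

```bash
python3 - <<'E'
from h import *
p,M=st();need(-.4095*XS-.4775*YS+np.array([0,0,.2276]),M,p)
D={n:manip.snapshot(n) for n in("side","top")}
pickle.dump(D,open("D11.pkl","wb"))
crop(D["side"]["pixels"],285,155,365,245,8,"pics/s11.png")
crop(D["top"]["pixels"],240,175,340,275,7,"pics/t11.png")
E
```

```text
t 9.9 p [ 0.5483 -0.2925  0.109 ] xs -0.5649 ys -0.259 F [ 0.2 -0.1 -1.1] gap 0.2 tooly ang -79.34 zax [ 1.4e-03 -8.0e-04 -1.0e+00]
tool delta mm [ 125.8 -236.8 -118.7]
```

View pics/s11.png

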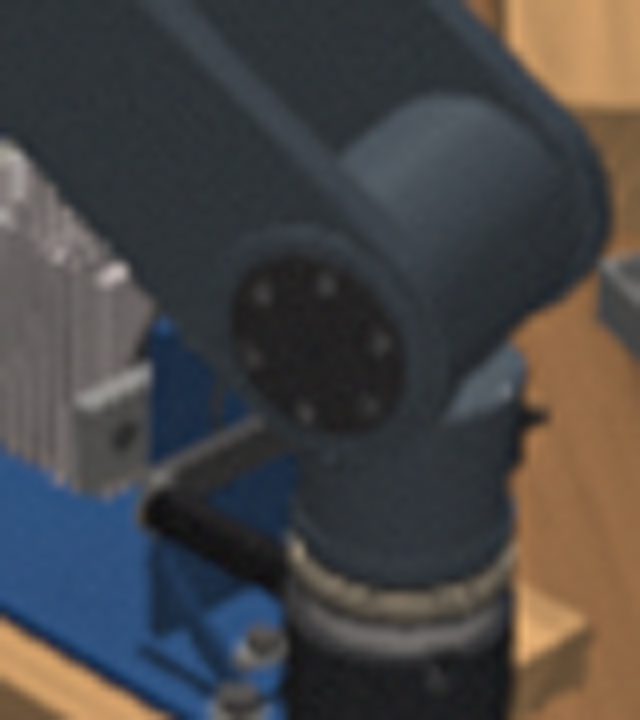

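View pics/t11.png

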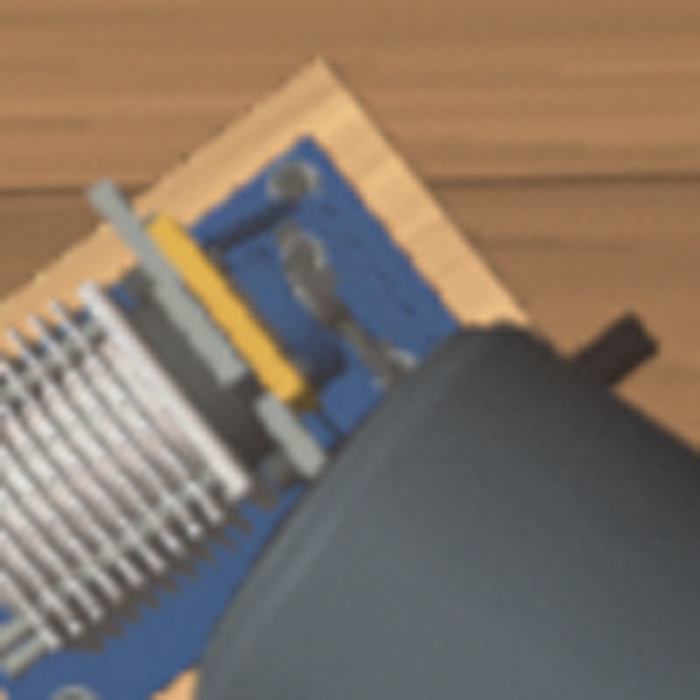

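Request:
servo_tool:
  increments:
    - {"hand": 1,"travel": [0,0,-29],"yaw": 0}
    - {"hand": 1,"travel": [0,0,-30],"yaw": -8}
    - {"hand": 1,"travel": [0,0,-30],"yaw": -8}
    - {"hand": 1,"travel": [0,0,-29],"yaw": -8}
    - {"hand": 1,"travel": [0,0,0],"yaw": -8}
    - {"hand": 1,"travel": [0,0,0],"yaw": -8}
    - {"hand": 1,"travel": [0,0,0],"yaw": -8}
    - {"hand": 1,"travel": [18.2,-13,0],"yaw": 0}
    - {"hand": 1,"travel": [18.2,-13,0],"yaw": 0}
    - {"hand": 1,"travel": [18.2,-13,0],"yaw": 0}
    - {"hand": 1,"travel": [18.2,-13,0],"yaw": 0}
    - {"hand": 1,"travel": [18.2,-13,0],"yaw": 0}
    - {"hand": 1,"travel": [18.2,-13,0],"yaw": 0}
    - {"hand": 1,"travel": [18.2,-13,0],"yaw": 0}
    - {"hand": 1,"travel": [18.2,-13,0],"yaw": 0}
    - {"hand": 1,"travel": [18.2,-13,0],"yaw": 0}
    - {"hand": 1,"travel": [18.2,-13,0],"yaw": 0}
    - {"hand": 1,"travel": [18.2,-12,0],"yaw": 0}
    - {"hand": 1,"travel": [18.2,-12,0],"yaw": 0}
    - {"hand": 1,"travel": [0,0,0],"yaw": 0}

```text
t: 12.0
tcp_pos: [0.5283, -0.0223, 0.2257]
tool_rot: [0.871, 0.491, -0.001, -0.001]
force: [0.4, -0.1, -1.0]
finger_gap: 0.199
```

```bash
python3 - <<'E'
from h import *
p,M=st();need(-.4095*XS-.4775*YS+np.array([0,0,.2276]),M,p)
D={n:manip.snapshot(n) for n in("side","top")}
pickle.dump(D,open("D11.pkl","wb"))
crop(D["side"]["pixels"],285,155,365,245,8,"pics/s12.png")
crop(D["top"]["pixels"],240,175,340,275,7,"pics/t12.png")
E
```

```text
t 12.0 p [ 0.5283 -0.0223  0.2257] xs -0.3379 ys -0.4067 F [ 0.4 -0.1 -1. ] gap 0.199 tooly ang -31.14 zax [-0.0028  0.0018 -1.    ]
tool delta mm [39.5 92.6 -2.2]
```

View pics/s12.png

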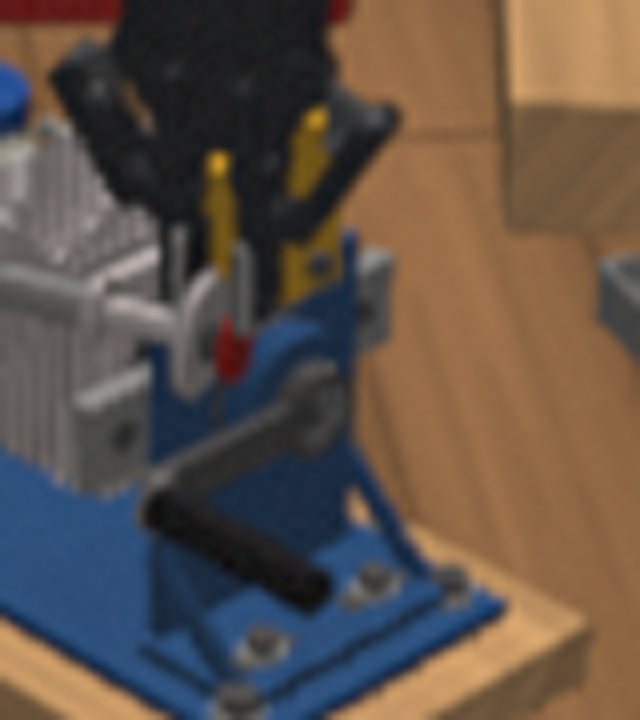

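View pics/t12.png

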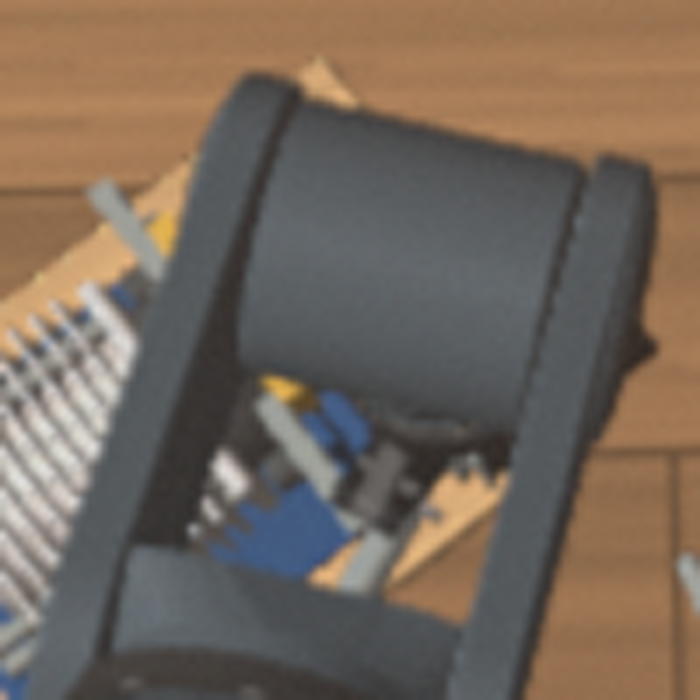

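Request:
servo_tool:
  increments:
    - {"hand": 1,"travel": [0,20,-0.5],"yaw": 0}
    - {"hand": 1,"travel": [0,24,-0.5],"yaw": 0}
    - {"hand": 1,"travel": [0,24,-0.5],"yaw": 0}
    - {"hand": 1,"travel": [0,24,-0.5],"yaw": 0}
    - {"hand": 1,"travel": [10,0,0],"yaw": 7.2}
    - {"hand": 1,"travel": [10,0,0],"yaw": 7.2}
    - {"hand": 1,"travel": [10,0,0],"yaw": 7.2}
    - {"hand": 1,"travel": [0,0,0],"yaw": 0}
    - {"hand": 1,"travel": [0,0,0],"yaw": 0}

```text
t: 13.0
tcp_pos: [0.6268, -0.051, 0.228]
tool_rot: [0.948, 0.319, -0.001, 0.0]
force: [-0.8, 0.2, -1.2]
finger_gap: 0.201
```

```bash
python3 - <<'E'
from h import *
p,M=st();need(-.4095*XS-.4775*YS+np.array([0,0,.2276]),M,p)
E
```

```text
t 13.0 p [ 0.6268 -0.051   0.228 ] xs -0.4204 ys -0.4677 F [-0.8  0.2 -1.2] gap 0.201 tooly ang -52.81 zax [-1.e-03 -4.e-04 -1.e+00]
tool delta mm [  9.8 -10.9   0.4]
```

Request:
servo_tool:
  increments:
    - {"hand": 1,"travel": [5,-3,0],"yaw": 0}
    - {"hand": 1,"travel": [4.8,-3,0],"yaw": 0}
    - {"hand": 1,"travel": [0,0,0],"yaw": 0}
    - {"hand": 1,"travel": [0,0,0],"yaw": 0}

```text
t: 13.4
tcp_pos: [0.6313, -0.0393, 0.2286]
tool_rot: [0.948, 0.318, -0.0, 0.0]
force: [0.4, 0.8, -1.4]
finger_gap: 0.196
```

```bash
python3 - <<'E'
from h import *
p,M=st();need(-.4095*XS-.4775*YS+np.array([0,0,.2276]),M,p)
D={n:manip.snapshot(n) for n in("side","top")}
pickle.dump(D,open("D13.pkl","wb"))
crop(D["side"]["pixels"],295,155,345,215,12,"pics/s13.png")
crop(D["top"]["pixels"],240,175,340,275,7,"pics/t13.png")
E
```

```text
t 13.4 p [ 0.6313 -0.0393  0.2286] xs -0.4139 ys -0.4784 F [ 0.4  0.8 -1.4] gap 0.196 tooly ang -52.88 zax [ 0.e+00 -2.e-04 -1.e+00]
tool delta mm [-0.9 -4.3  1. ]
```

View pics/s13.png

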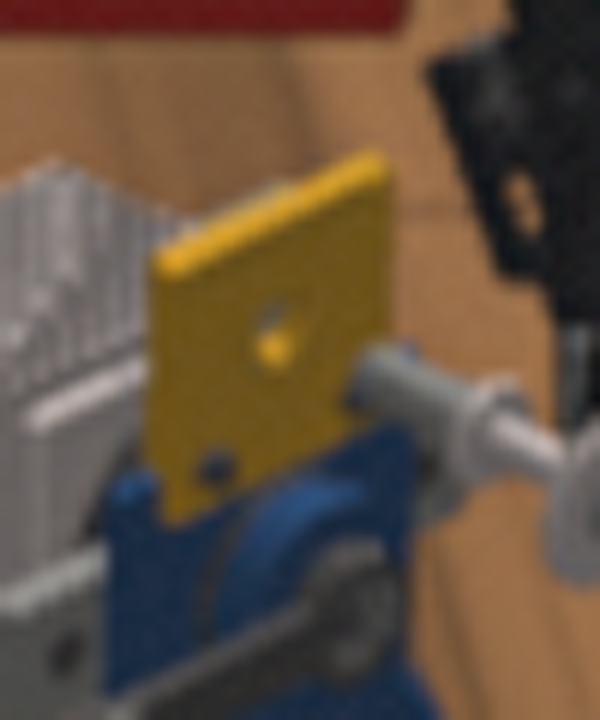

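View pics/t13.png

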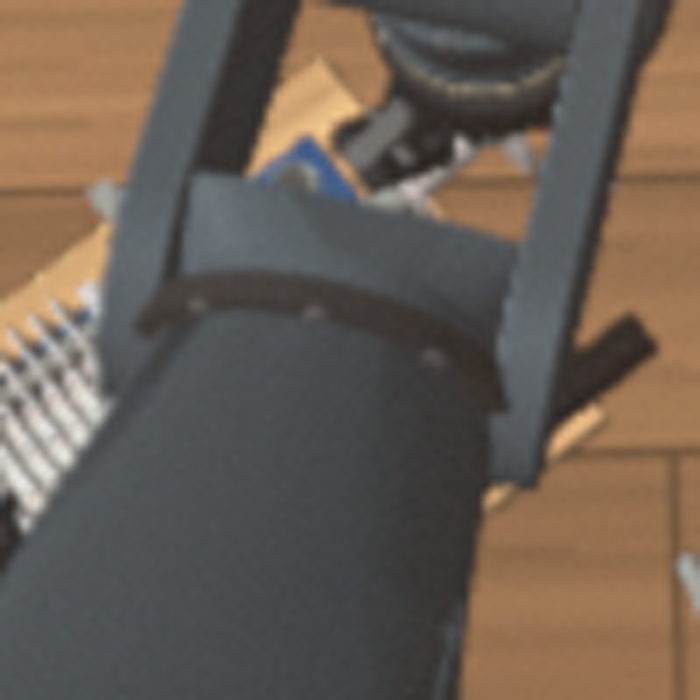

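```bash
python3 - <<'E'
from h import *
p,M=st();D=pickle.load(open("D13.pkl","rb"))["side"]
f=lambda c,r:(295+(c+.5)/12-.5,155+(r+.5)/12-.5)
inv=lambda X:(((proj(D,X)-[295,155])+.5)*12-.5).round(0)
X=onplane(D,*f(275,335),-.294);print("hole",X,X@YS)
for q in [(155,270),(390,170),(165,525),(390,425)]:
    X=onplane(D,*f(*q),-.294);print(X.round(4),(X@YS).round(4))
ax=-M[:,1];o=p+ax*.0505-np.array([0,0,.0076])
for x in (.04,.036,0,-.005,-.041): print(x,inv(o+ax*x), "top/bot r8",inv(o+ax*x+[0,0,.008]),inv(o+ax*x-[0,0,.008]))
print("hole pred",inv(XS*-.294-.4775*YS+[0,0,.22]))
E
```

```text
t 13.5 p [ 0.6313 -0.0395  0.2285] xs -0.414 ys -0.4782 F [ 1.7 -0.1 -1.4] gap 0.198 tooly ang -52.91 zax [-1.e-04 -1.e-04 -1.e+00]
hole [0.55491416 0.05314011 0.22022327] -0.4736217897112541
[0.5205 0.0269 0.2561] -0.4303
[0.5877 0.0781 0.2523] -0.5148
[0.5238 0.0295 0.1802] -0.4346
[0.5898 0.0797 0.1757] -0.5175
0.04 [372. 368.] top/bot r8 [373. 340.] [371. 395.]
0.036 [383. 374.] top/bot r8 [384. 346.] [383. 401.]
0 [487. 426.] top/bot r8 [488. 398.] [486. 454.]
-0.005 [502. 433.] top/bot r8 [503. 406.] [501. 461.]
-0.041 [608. 487.] top/bot r8 [610. 459.] [607. 515.]
hole pred [286. 330.]
```

```bash
python3 - <<'E'
from h import *
D=pickle.load(open("D13.pkl","rb"))["side"]
crop(D["pixels"],315,175,350,210,20,"pics/s13n.png")
E
```

```text
(no output)
```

View pics/s13n.png

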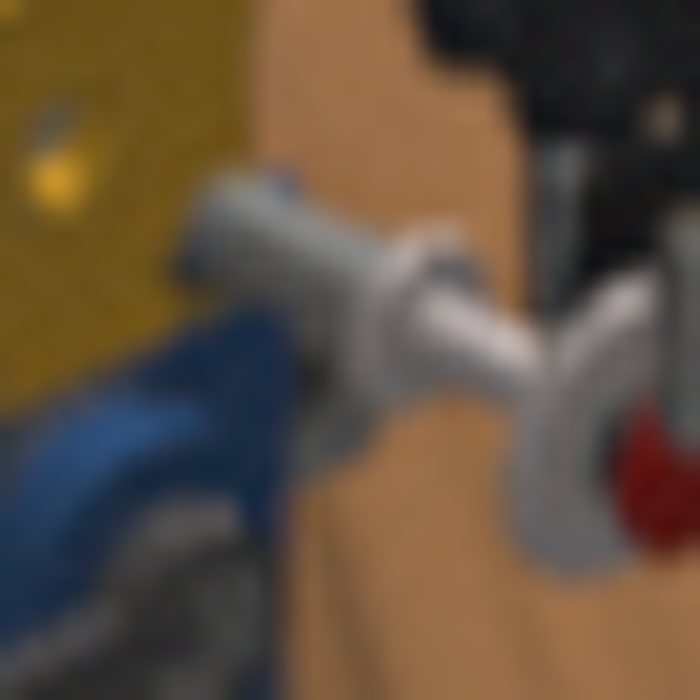

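Request:
servo_tool:
  increments:
    - {"hand": 1,"travel": [-0.7,-6,0.9],"yaw": 0}
    - {"hand": 1,"travel": [0,-6,0],"yaw": 0}
    - {"hand": 1,"travel": [0,-6,0],"yaw": 0}
    - {"hand": 1,"travel": [0,-4,0],"yaw": 0}
    - {"hand": 1,"travel": [0,0,0],"yaw": 0}
    - {"hand": 1,"travel": [0,0,0],"yaw": 0}

```text
t: 14.1
tcp_pos: [0.6176, -0.0222, 0.2278]
tool_rot: [0.948, 0.318, 0.0, 0.0]
force: [-0.2, -0.6, -1.4]
finger_gap: 0.197
```

```bash
python3 - <<'E'
from h import *
p,M=st();need(-.4095*XS-.4775*YS+np.array([0,0,.2276]),M,p)
D={n:manip.snapshot(n) for n in("side","top")}
pickle.dump(D,open("D14.pkl","wb"))
crop(D["side"]["pixels"],305,165,345,205,18,"pics/s14.png")
E
```

```text
t 14.1 p [ 0.6176 -0.0222  0.2278] xs -0.392 ys -0.4778 F [-0.2 -0.6 -1.4] gap 0.197 tooly ang -52.91 zax [ 5.e-04 -2.e-04 -1.e+00]
tool delta mm [-0.3 17.5  0.2]
```

View pics/s14.png

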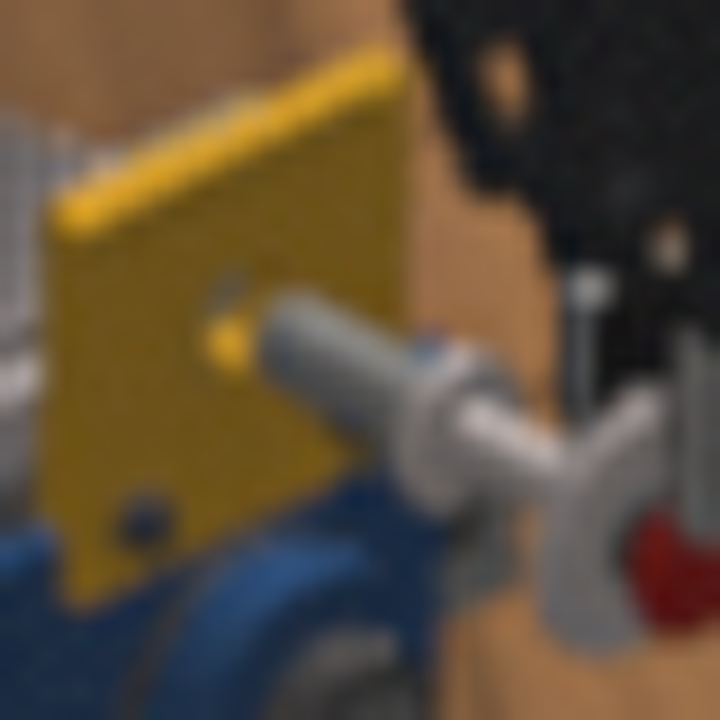

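```bash
python3 - <<'E'
from h import *
p,M=st();D=pickle.load(open("D14.pkl","rb"))["side"]
im=cv2.resize(D["pixels"][165:205,305:345],None,fx=18,fy=18,interpolation=cv2.INTER_CUBIC)
hsv=cv2.cvtColor(im,cv2.COLOR_BGR2HSV)
m=((hsv[...,1]<75)&(hsv[...,2]>75)).astype(np.uint8)*255
o=im.copy();o[m>0]=(0,255,0)
ax=-M[:,1];og=p+ax*.0505-np.array([0,0,.0076])
inv=lambda X:((proj(D,X)-[305,165])+.5)*18-.5
for x in (.04,.036,0,-.041,-.06):
    print(x,inv(og+ax*x).round(0)); cv2.circle(o,tuple(int(v) for v in inv(og+ax*x)),4,(0,0,255),-1)
cv2.imwrite("pics/s14m.png",o)
for c in range(270,400,10):
    r=np.where(m[250:480,c])[0]+250
    print(c,r.min(),r.max(),(r.min()+r.max())/2,len(r))
E
```

```text
t 14.2 p [ 0.6178 -0.0225  0.2277] xs -0.3923 ys -0.4778 F [ 0.1  0.3 -1. ] gap 0.198 tooly ang -52.94 zax [ 4.e-04 -2.e-04 -1.e+00]
0.04 [284. 331.]
0.036 [301. 339.]
0 [455. 417.]
-0.041 [634. 508.]
-0.06 [719. 550.]
270 316 374 345.0 43
280 302 384 343.0 62
290 298 388 343.0 72
300 296 395 345.5 80
310 297 402 349.5 85
320 302 410 356.0 90
330 307 386 346.5 80
340 312 389 350.5 78
350 317 401 359.0 85
360 323 404 363.5 82
370 328 409 368.5 82
380 333 422 377.5 90
390 338 472 405.0 135
```

View pics/s14m.png

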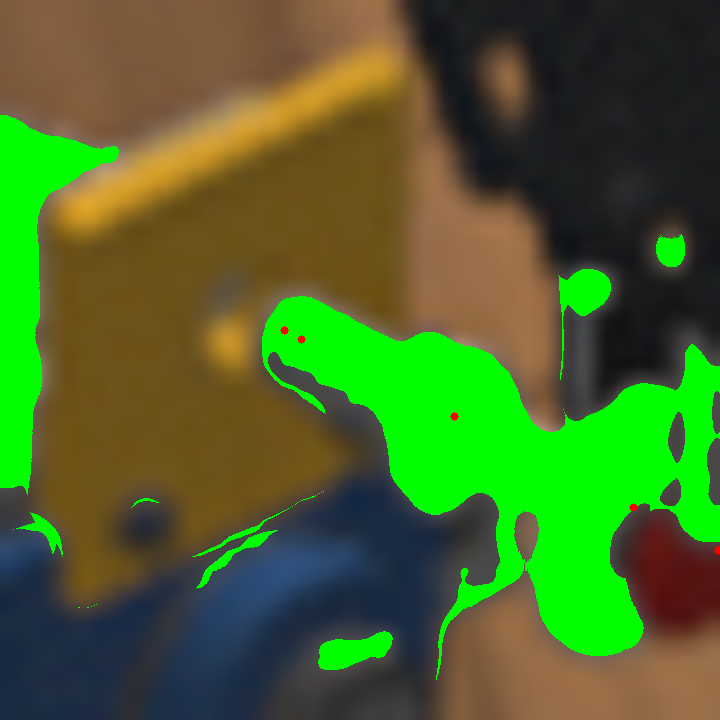

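Request:
servo_tool:
  increments:
    - {"hand": 1,"travel": [-2,0,0],"yaw": 0}
    - {"hand": 1,"travel": [-1.8,0,0],"yaw": 0}
    - {"hand": 1,"travel": [0,0,0],"yaw": 0}
    - {"hand": 1,"travel": [0,-2,0],"yaw": 0}
    - {"hand": 1,"travel": [0,-2,0],"yaw": 0}
    - {"hand": 1,"travel": [0,-1.5,0],"yaw": 0}
    - {"hand": 1,"travel": [0,-1,0],"yaw": 0}
    - {"hand": 1,"travel": [0,-1,0],"yaw": 0}
    - {"hand": 1,"travel": [0,0,0],"yaw": 0}

```text
t: 15.1
tcp_pos: [0.6099, -0.0185, 0.2276]
tool_rot: [0.948, 0.318, -0.0, -0.0]
force: [0.7, 0.2, -1.3]
finger_gap: 0.194
```

```bash
python3 - <<'E'
from h import *
p,M=st();
D={n:manip.snapshot(n) for n in("side","top")}
pickle.dump(D,open("D15.pkl","wb"))
crop(D["side"]["pixels"],305,165,345,205,18,"pics/s15.png")
E
```

```text
t 15.1 p [ 0.6099 -0.0185  0.2276] xs -0.3843 ys -0.474 F [ 0.7  0.2 -1.3] gap 0.194 tooly ang -52.92 zax [-1.e-04  0.e+00 -1.e+00]
```

View pics/s15.png

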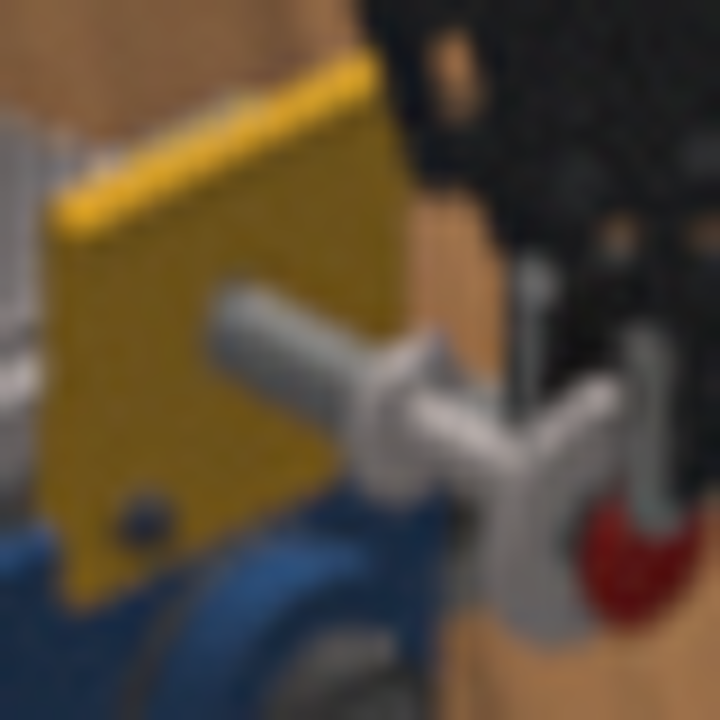

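Request:
servo_tool:
  increments:
    - {"hand": 1,"travel": [0,-1,0],"yaw": 0}
    - {"hand": 1,"travel": [0,-1,0],"yaw": 0}
    - {"hand": 1,"travel": [0,-1,0],"yaw": 0}
    - {"hand": 1,"travel": [0,0,0],"yaw": 0}

```text
t: 15.6
tcp_pos: [0.6087, -0.0168, 0.2279]
tool_rot: [0.948, 0.318, 0.001, 0.001]
force: [0.8, -1.1, -1.8]
finger_gap: 0.197
```

```bash
python3 - <<'E'
from h import *
p,M=st()
E
```

```text
t 15.6 p [ 0.6087 -0.0168  0.2279] xs -0.3822 ys -0.474 F [ 0.8 -1.1 -1.8] gap 0.197 tooly ang -52.92 zax [ 0.0015 -0.0012 -1.    ]
```

Request:
servo_tool:
  increments:
    - {"hand": 1,"travel": [0,-1,0],"yaw": 0}
    - {"hand": 1,"travel": [0,-1,0],"yaw": 0}
    - {"hand": 1,"travel": [0,0,0],"yaw": 0}
    - {"hand": 1,"travel": [0,0,0],"yaw": 0}

```text
t: 16.0
tcp_pos: [0.6088, -0.0165, 0.2284]
tool_rot: [0.948, 0.318, 0.002, 0.002]
force: [2.9, -5.1, -0.6]
finger_gap: 0.199
```

```bash
cat >>h.py <<'E'
def fr():
    s=manip.sense();F=np.array(s["force"]);print("Fxs %.1f Fys %.1f Fz %.1f"%(F@XS,F@YS,F[2]),"Tq",np.round(s["ft_torque"],2))
E
python3 - <<'E'
from h import *
p,M=st();fr()
E
```

```text
t 16.0 p [ 0.6088 -0.0165  0.2284] xs -0.3821 ys -0.4743 F [ 2.9 -5.1 -0.6] gap 0.199 tooly ang -52.92 zax [ 0.0045 -0.0036 -1.    ]
Fxs -5.8 Fys 0.7 Fz -0.6 Tq [-1.   -0.59  0.13]
```

```bash
python3 - <<'E'
from h import *
D={n:manip.snapshot(n) for n in("side",)}
pickle.dump(D,open("D16.pkl","wb"))
crop(D["side"]["pixels"],305,165,340,200,20,"pics/s16.png")
E
```

View pics/s16.png

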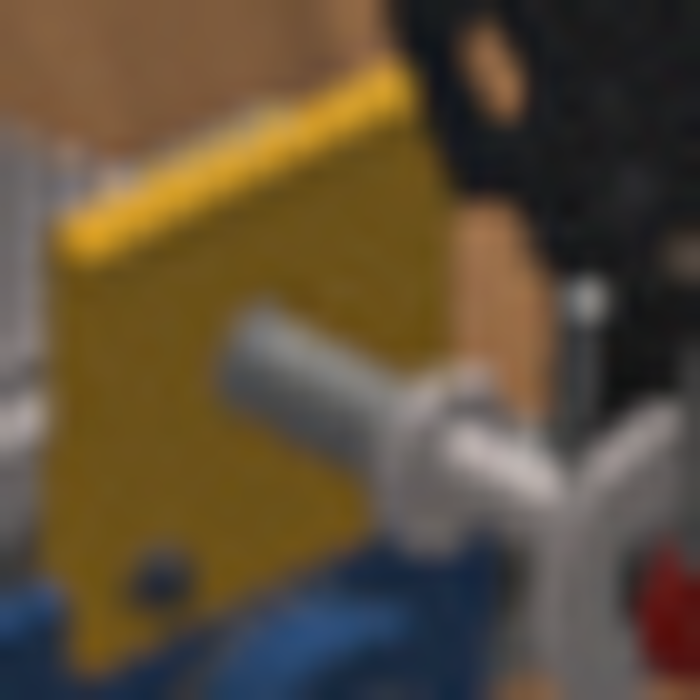

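```bash
cat >>h.py <<'E'
def favg(n=6):
    A=[];T=[]
    for i in range(n):
        manip.snapshot("side");s=manip.sense();A.append(s["force"]);T.append(s["ft_torque"])
    F=np.mean(A,0);T=np.mean(T,0);print("avg Fxs %.2f Fys %.2f Fz %.2f"%(F@XS,F@YS,F[2]),"T xs %.3f ys %.3f z %.3f"%(T@XS,T@YS,T[2]),"std",np.std(A,0).round(2))
E
python3 - <<'E'
from h import *
favg();st()
E
```

```text
avg Fxs -6.13 Fys 0.63 Fz -1.39 T xs 0.123 ys 1.146 z 0.082 std [0.61 0.21 0.44]
t 16.35 p [ 0.6088 -0.0165  0.2284] xs -0.3821 ys -0.4743 F [ 2.9 -5.3 -1.4] gap 0.203 tooly ang -52.92 zax [ 0.0044 -0.0036 -1.    ]
```

Request:
servo_tool:
  increments:
    - {"hand": 1,"travel": [0,2,0],"yaw": 0}
    - {"hand": 1,"travel": [0,2,0],"yaw": 0}
    - {"hand": 1,"travel": [0,0,0],"yaw": 0}
    - {"hand": 1,"travel": [0,0,0],"yaw": 0}

```text
t: 16.75
tcp_pos: [0.6087, -0.0172, 0.2272]
tool_rot: [0.948, 0.318, -0.001, -0.001]
force: [0.0, -0.2, -1.8]
finger_gap: 0.197
```

```bash
python3 - <<'E'
from h import *
favg();st()
E
```

```text
avg Fxs 0.21 Fys 0.28 Fz -1.60 T xs 0.003 ys 0.063 z -0.016 std [0.48 0.62 0.68]
t 17.05 p [ 0.6093 -0.0177  0.2276] xs -0.3833 ys -0.4739 F [-1.3 -0.8 -1.2] gap 0.199 tooly ang -52.92 zax [-2.e-04  2.e-04 -1.e+00]
```

Request:
servo_tool:
  increments:
    - {"hand": 1,"travel": [1.5,0,0],"yaw": 0}
    - {"hand": 1,"travel": [1.5,0,0],"yaw": 0}
    - {"hand": 1,"travel": [0,-1,0],"yaw": 0}
    - {"hand": 1,"travel": [0,-1,0],"yaw": 0}
    - {"hand": 1,"travel": [0,-1,0],"yaw": 0}
    - {"hand": 1,"travel": [0,-1,0],"yaw": 0}
    - {"hand": 1,"travel": [0,0,0],"yaw": 0}
    - {"hand": 1,"travel": [0,0,0],"yaw": 0}

```text
t: 17.85
tcp_pos: [0.611, -0.0144, 0.2283]
tool_rot: [0.948, 0.318, 0.001, 0.002]
force: [2.7, -4.7, -1.6]
finger_gap: 0.196
```

```bash
python3 - <<'E'
from h import *
favg();st()
E
```

```text
avg Fxs -5.56 Fys -0.19 Fz -1.62 T xs -0.015 ys 1.017 z 0.041 std [0.27 0.46 0.2 ]
t 18.15 p [ 0.611  -0.0144  0.2283] xs -0.3817 ys -0.4773 F [ 3.5 -4.8 -1.6] gap 0.197 tooly ang -52.93 zax [ 0.004  -0.0028 -1.    ]
```

Request:
servo_tool:
  increments:
    - {"hand": 1,"travel": [0,2.5,0],"yaw": 0}
    - {"hand": 1,"travel": [2.5,0,0],"yaw": 0}
    - {"hand": 1,"travel": [0,-1,0],"yaw": 0}
    - {"hand": 1,"travel": [0,-1,0],"yaw": 0}
    - {"hand": 1,"travel": [0,-1,0],"yaw": 0}
    - {"hand": 1,"travel": [0,0,0],"yaw": 0}
    - {"hand": 1,"travel": [0,0,0],"yaw": 0}

```text
t: 18.85
tcp_pos: [0.611, -0.0107, 0.2276]
tool_rot: [0.948, 0.318, 0.0, -0.0]
force: [0.6, 0.6, -1.8]
finger_gap: 0.198
```

```bash
python3 - <<'E'
from h import *
favg();st()
D={n:manip.snapshot(n) for n in("side",)}
pickle.dump(D,open("D17.pkl","wb"))
crop(D["side"]["pixels"],305,165,340,200,20,"pics/s17.png")
E
```

```text
avg Fxs 0.23 Fys -0.76 Fz -2.35 T xs -0.169 ys 0.122 z -0.077 std [0.56 0.41 0.3 ]
t 19.15 p [ 0.611  -0.0108  0.2276] xs -0.3789 ys -0.4795 F [ 1.   0.8 -1.8] gap 0.198 tooly ang -52.94 zax [-2.e-04  4.e-04 -1.e+00]
```

View pics/s17.png

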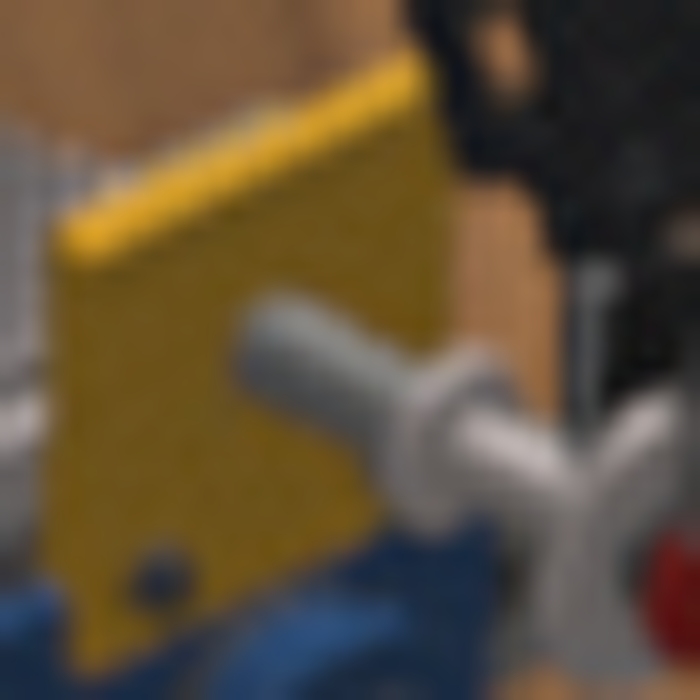

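Request:
servo_tool:
  increments:
    - {"hand": 1,"travel": [0.7,0,0.4],"yaw": 0}
    - {"hand": 1,"travel": [0,-1,0],"yaw": 0}
    - {"hand": 1,"travel": [0,-1,0],"yaw": 0}
    - {"hand": 1,"travel": [0,-1,0],"yaw": 0}
    - {"hand": 1,"travel": [0,0,0],"yaw": 0}
    - {"hand": 1,"travel": [0,0,0],"yaw": 0}

```text
t: 19.8
tcp_pos: [0.6097, -0.008, 0.2272]
tool_rot: [0.948, 0.318, -0.0, -0.0]
force: [0.4, 0.2, -1.5]
finger_gap: 0.196
```

```bash
python3 - <<'E'
from h import *
favg(4);st()
E
```

```text
avg Fxs 0.09 Fys -0.55 Fz -1.80 T xs -0.119 ys 0.021 z -0.063 std [0.4  0.43 0.33]
t 20.0 p [ 0.6097 -0.008   0.2272] xs -0.3759 ys -0.4801 F [ 0.7  1.1 -2.3] gap 0.201 tooly ang -52.93 zax [-2.e-04  2.e-04 -1.e+00]
```

Request:
servo_tool:
  increments:
    - {"hand": 1,"travel": [0.5,-1,0],"yaw": 0}
    - {"hand": 1,"travel": [0,-1,0],"yaw": 0}
    - {"hand": 1,"travel": [0,-1,0],"yaw": 0}
    - {"hand": 1,"travel": [0,-1,0],"yaw": 0}
    - {"hand": 1,"travel": [0,0,0],"yaw": 0}

```text
t: 20.5
tcp_pos: [0.6076, -0.0045, 0.2272]
tool_rot: [0.948, 0.318, -0.0, -0.0]
force: [-0.5, -0.0, -1.5]
finger_gap: 0.19
```

```bash
python3 - <<'E'
from h import *
favg(4);st()
E
```

```text
avg Fxs -0.07 Fys 0.07 Fz -1.54 T xs 0.007 ys 0.035 z -0.022 std [0.34 0.56 0.25]
t 20.7 p [ 0.6078 -0.0047  0.2272] xs -0.3721 ys -0.4807 F [ 0.3 -0.4 -1.9] gap 0.198 tooly ang -52.93 zax [ 0.e+00 -1.e-04 -1.e+00]
```

Request:
servo_tool:
  increments:
    - {"hand": 1,"travel": [0,-1,0],"yaw": 0}
    - {"hand": 1,"travel": [0,-1,0],"yaw": 0}
    - {"hand": 1,"travel": [0,-1,0],"yaw": 0}
    - {"hand": 1,"travel": [0,-1,0],"yaw": 0}
    - {"hand": 1,"travel": [0,-1,0],"yaw": 0}
    - {"hand": 1,"travel": [0,0,0],"yaw": 0}

```text
t: 21.3
tcp_pos: [0.6047, -0.0005, 0.2272]
tool_rot: [0.948, 0.318, -0.0, -0.0]
force: [0.3, 1.1, -1.4]
finger_gap: 0.197
```

```bash
python3 - <<'E'
from h import *
favg(4);st()
E
```

```text
avg Fxs -0.36 Fys -0.17 Fz -0.95 T xs 0.001 ys 0.055 z 0.004 std [0.5  0.37 0.17]
t 21.5 p [ 0.6048 -0.0007  0.2272] xs -0.367 ys -0.4807 F [-0.4  0.  -1.1] gap 0.196 tooly ang -52.93 zax [-0.  0. -1.]
```

Nose 14.7 mm in, entering the steel arm's hole freely. Go on.

Request:
servo_tool:
  increments:
    - {"hand": 1,"travel": [0,-1,0],"yaw": 0}
    - {"hand": 1,"travel": [0,-1,0],"yaw": 0}
    - {"hand": 1,"travel": [0,-1,0],"yaw": 0}
    - {"hand": 1,"travel": [0,-1,0],"yaw": 0}
    - {"hand": 1,"travel": [0,-1,0],"yaw": 0}
    - {"hand": 1,"travel": [0,0,0],"yaw": 0}

```text
t: 22.1
tcp_pos: [0.6016, 0.0035, 0.2272]
tool_rot: [0.948, 0.318, -0.0, -0.0]
force: [0.1, -0.4, -2.2]
finger_gap: 0.195
```

```bash
python3 - <<'E'
from h import *
favg(4);st()
E
```

```text
avg Fxs -0.28 Fys 0.10 Fz -1.58 T xs -0.017 ys 0.033 z -0.013 std [0.35 0.63 0.47]
t 22.3 p [0.6018 0.0033 0.2272] xs -0.362 ys -0.4807 F [ 0.6 -1.3 -1.3] gap 0.197 tooly ang -52.93 zax [-0. -0. -1.]
```

Request:
servo_tool:
  increments:
    - {"hand": 1,"travel": [0,-1,0],"yaw": 0}
    - {"hand": 1,"travel": [0,-1,0],"yaw": 0}
    - {"hand": 1,"travel": [0,-1,0],"yaw": 0}
    - {"hand": 1,"travel": [0,-1,0],"yaw": 0}
    - {"hand": 1,"travel": [0,-1,0],"yaw": 0}
    - {"hand": 1,"travel": [0,-1,0],"yaw": 0}
    - {"hand": 1,"travel": [0,-1,0],"yaw": 0}
    - {"hand": 1,"travel": [0,0,0],"yaw": 0}

```text
t: 23.1
tcp_pos: [0.5974, 0.0091, 0.2272]
tool_rot: [0.948, 0.318, -0.0, -0.0]
force: [0.7, 0.2, -1.6]
finger_gap: 0.196
```

```bash
python3 - <<'E'
from h import *
favg(4);st()
E
```

```text
avg Fxs -0.18 Fys 0.06 Fz -1.67 T xs -0.018 ys 0.061 z -0.002 std [0.46 0.31 0.48]
t 23.3 p [0.5976 0.0089 0.2272] xs -0.355 ys -0.4807 F [ 0.8 -0.3 -1.9] gap 0.195 tooly ang -52.93 zax [-0.  0. -1.]
```

Request:
servo_tool:
  increments:
    - {"hand": 1,"travel": [0,-1,0],"yaw": 0}
    - {"hand": 1,"travel": [0,-1,0],"yaw": 0}
    - {"hand": 1,"travel": [0,-1,0],"yaw": 0}
    - {"hand": 1,"travel": [0,-1,0],"yaw": 0}
    - {"hand": 1,"travel": [0,-1,0],"yaw": 0}
    - {"hand": 1,"travel": [0,-1,0],"yaw": 0}
    - {"hand": 1,"travel": [0,-1,0],"yaw": 0}
    - {"hand": 1,"travel": [0,-1,0],"yaw": 0}
    - {"hand": 1,"travel": [0,-1,0],"yaw": 0}
    - {"hand": 1,"travel": [0,-1,0],"yaw": 0}
    - {"hand": 1,"travel": [0,0,0],"yaw": 0}

```text
t: 24.4
tcp_pos: [0.5914, 0.017, 0.2272]
tool_rot: [0.948, 0.318, -0.0, -0.0]
force: [0.3, 0.5, -1.8]
finger_gap: 0.204
```

```bash
python3 - <<'E'
from h import *
favg(4);st()
E
```

```text
avg Fxs -0.10 Fys -0.02 Fz -1.79 T xs 0.010 ys 0.058 z -0.001 std [0.68 0.36 0.28]
t 24.6 p [0.5915 0.0168 0.2272] xs -0.3451 ys -0.4808 F [-0.1  0.2 -2.2] gap 0.196 tooly ang -52.94 zax [-0. -0. -1.]
```

Request:
servo_tool:
  increments:
    - {"hand": 1,"travel": [0,-1,0],"yaw": 0}
    - {"hand": 1,"travel": [0,-1,0],"yaw": 0}
    - {"hand": 1,"travel": [0,-0.7,0],"yaw": 0}
    - {"hand": 1,"travel": [0,-0.7,0],"yaw": 0}
    - {"hand": 1,"travel": [0,-0.7,0],"yaw": 0}
    - {"hand": 1,"travel": [0,0,0],"yaw": 0}
    - {"hand": 1,"travel": [0,0,0],"yaw": 0}

```text
t: 25.3
tcp_pos: [0.59, 0.0191, 0.2276]
tool_rot: [0.948, 0.318, 0.001, 0.001]
force: [1.9, -5.1, -1.3]
finger_gap: 0.196
```

```bash
python3 - <<'E'
from h import *
favg(4);st()
E
```

```text
avg Fxs -5.21 Fys 1.30 Fz -1.81 T xs 0.226 ys 1.042 z 0.049 std [0.28 0.66 0.35]
t 25.5 p [0.59   0.0191 0.2276] xs -0.3424 ys -0.4809 F [ 1.9 -4.4 -2.4] gap 0.198 tooly ang -52.93 zax [ 0.0022 -0.002  -1.    ]
```

```bash
python3 - <<'E'
from h import *
D={n:manip.snapshot(n) for n in("side",)}
crop(D["side"]["pixels"],300,155,345,205,14,"pics/s18.png")
E
```

```text
(no output)
```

View pics/s18.png

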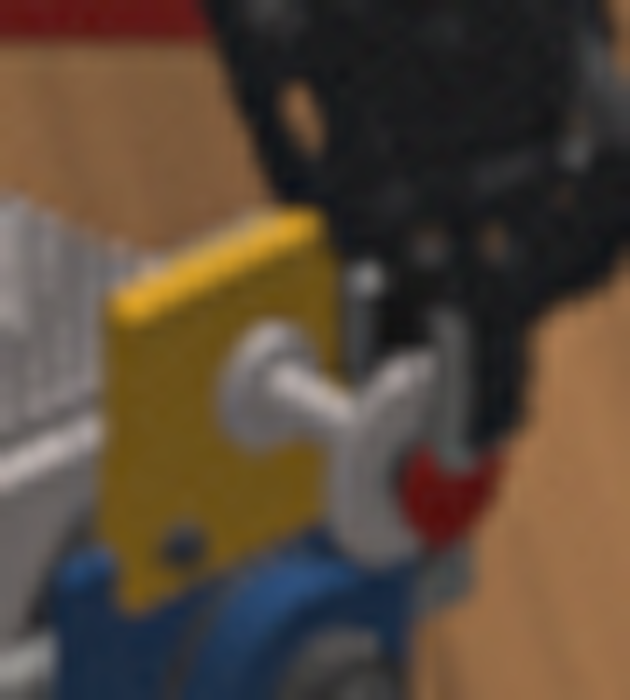

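Request:
servo_tool:
  increments:
    - {"hand": 0.55,"travel": [0,0,0],"yaw": 0}
    - {"hand": 0.55,"travel": [0,0,0],"yaw": 0}
    - {"hand": 0.55,"travel": [0,0,0],"yaw": 0}
    - {"hand": 0.55,"travel": [0,0,0],"yaw": 0}
    - {"hand": 0.55,"travel": [0,0,0],"yaw": 0}

```text
t: 26.05
tcp_pos: [0.5886, 0.0207, 0.2271]
tool_rot: [0.948, 0.318, -0.0, -0.0]
force: [0.6, -0.6, 0.2]
finger_gap: 0.448
```

```bash
python3 - <<'E'
from h import *
favg(4);st()
D={n:manip.snapshot(n) for n in("side",)}
crop(D["side"]["pixels"],300,155,345,205,14,"pics/s19.png")
E
```

```text
avg Fxs 0.49 Fys -0.17 Fz 0.07 T xs -0.023 ys -0.024 z 0.004 std [0.33 0.15 0.23]
t 26.25 p [0.5889 0.0203 0.2272] xs -0.3407 ys -0.4808 F [ 0.2  0.5 -0. ] gap 0.449 tooly ang -52.93 zax [-3.e-04  2.e-04 -1.e+00]
```

View pics/s19.png

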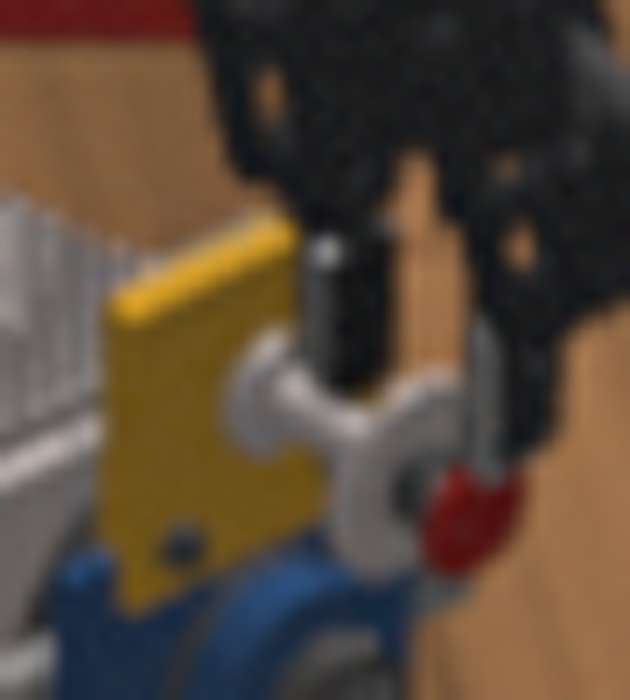

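Request:
servo_tool:
  increments:
    - {"hand": 0.55,"travel": [0,3,1],"yaw": 0}
    - {"hand": 0.55,"travel": [0,3,0],"yaw": 0}
    - {"hand": 0.55,"travel": [0,2,0],"yaw": 0}
    - {"hand": 0.55,"travel": [0,1,0],"yaw": 0}
    - {"hand": 0.55,"travel": [0,1,0],"yaw": 0}
    - {"hand": 0.55,"travel": [0,1,0],"yaw": 0}
    - {"hand": 0.55,"travel": [0,1,0],"yaw": 0}
    - {"hand": 0.55,"travel": [0,0,0],"yaw": 0}

```text
t: 27.1
tcp_pos: [0.5964, 0.0105, 0.2262]
tool_rot: [0.948, 0.318, 0.0, 0.0]
force: [0.7, -0.7, 0.5]
finger_gap: 0.45
```

```bash
python3 - <<'E'
from h import *
favg(4);st()
E
```

```text
avg Fxs -0.15 Fys -0.33 Fz -0.36 T xs 0.028 ys -0.008 z 0.022 std [0.25 0.43 0.21]
t 27.3 p [0.5962 0.0106 0.2262] xs -0.3528 ys -0.4807 F [ 0.3  0.1 -0.5] gap 0.45 tooly ang -52.93 zax [-1.e-04  0.e+00 -1.e+00]
```

Request:
servo_tool:
  increments:
    - {"hand": 0.55,"travel": [0,0.7,0],"yaw": 0}
    - {"hand": 0.55,"travel": [0,0.7,0],"yaw": 0}
    - {"hand": 0.55,"travel": [0,0.7,0],"yaw": 0}
    - {"hand": 0.55,"travel": [0,0.7,0],"yaw": 0}
    - {"hand": 0.55,"travel": [0,0,0],"yaw": 0}

```text
t: 27.8
tcp_pos: [0.597, 0.0092, 0.2258]
tool_rot: [0.948, 0.318, -0.001, -0.001]
force: [-1.8, 3.4, -0.5]
finger_gap: 0.449
```

```bash
python3 - <<'E'
from h import *
favg(4);st()
D={n:manip.snapshot(n) for n in("side",)}
crop(D["side"]["pixels"],300,155,345,205,14,"pics/s20.png")
E
```

```text
avg Fxs 5.00 Fys 0.03 Fz 0.19 T xs -0.040 ys -0.836 z -0.026 std [0.51 0.42 0.15]
t 28.0 p [0.5971 0.0091 0.2259] xs -0.3545 ys -0.4805 F [-3.7  3.5  0.3] gap 0.453 tooly ang -52.93 zax [-0.0021  0.0014 -1.    ]
```

View pics/s20.png

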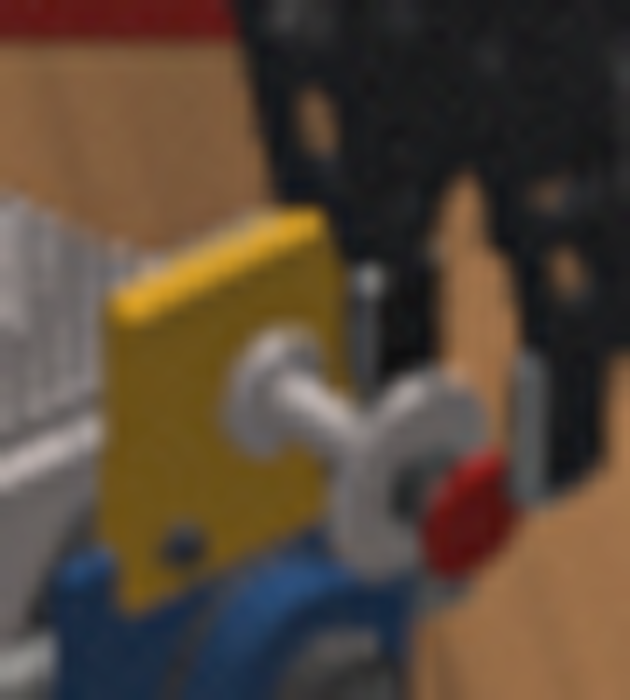

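Request:
servo_tool:
  increments:
    - {"hand": 0.55,"travel": [0,0.6,0],"yaw": 0}
    - {"hand": 0.55,"travel": [0,0.6,0],"yaw": 0}
    - {"hand": 0.55,"travel": [0,0,0],"yaw": 0}
    - {"hand": 0.55,"travel": [0,0,0],"yaw": 0}

```text
t: 28.45
tcp_pos: [0.597, 0.009, 0.2256]
tool_rot: [0.948, 0.318, -0.001, -0.002]
force: [-3.7, 5.7, 0.0]
finger_gap: 0.448
```

```bash
python3 - <<'E'
from h import *
favg(4);st()
E
```

```text
avg Fxs 6.66 Fys -0.56 Fz 0.47 T xs -0.083 ys -1.179 z -0.053 std [0.29 0.48 0.71]
t 28.65 p [0.597  0.0089 0.2256] xs -0.3547 ys -0.4803 F [-3.6  6.3  0.3] gap 0.453 tooly ang -52.94 zax [-0.0039  0.0029 -1.    ]
```

```bash
python3 - <<'E'
import cv2,numpy as np
I={k:cv2.imread(f"pics/s{k}.png",0).astype(np.float32) for k in (18,19,20)}
for nm,(x0,y0,x1,y1) in dict(collar=(215,350,285,460),flangeL=(325,450,395,590),plate=(100,290,200,620)).items():
    for a,b in ((18,20),(19,20),(18,19)):
        t=I[a][y0:y1,x0:x1];s=I[b][y0-30:y1+30,x0-30:x1+30]
        r=cv2.matchTemplate(s,t,cv2.TM_CCOEFF_NORMED);_,v,_,l=cv2.minMaxLoc(r);print(nm,a,b,np.array(l)-30,round(v,3))
E
```

```text
collar 18 20 [6 9] 0.984
collar 19 20 [0 1] 0.995
collar 18 19 [6 7] 0.987
flangeL 18 20 [ 1 16] 0.96
flangeL 19 20 [0 1] 0.99
flangeL 18 19 [ 1 15] 0.968
plate 18 20 [0 0] 0.998
plate 19 20 [0 0] 0.999
plate 18 19 [0 0] 0.998
```

Request:
servo_tool:
  increments:
    - {"hand": 0.55,"travel": [0,-2,0],"yaw": 0}
    - {"hand": 0.55,"travel": [0,-3,0],"yaw": 0}
    - {"hand": 0.55,"travel": [0,-3,0],"yaw": 0}
    - {"hand": 0.55,"travel": [0,0,0],"yaw": 0}
    - {"hand": 0.55,"travel": [0,0,-5],"yaw": 0}
    - {"hand": 0.55,"travel": [0,0,-10],"yaw": 0}
    - {"hand": 0.55,"travel": [0,0,-20],"yaw": 0}
    - {"hand": 0.55,"travel": [0,0,-25],"yaw": 0}
    - {"hand": 0.55,"travel": [0,20,-25],"yaw": 0}
    - {"hand": 0.55,"travel": [0,30,-10],"yaw": 0}
    - {"hand": 0.55,"travel": [0,40,0],"yaw": 0}
    - {"hand": 0.55,"travel": [0,40,0],"yaw": 0}
    - {"hand": 0.55,"travel": [-40,20,0],"yaw": 0}
    - {"hand": 0.55,"travel": [-40,0,0],"yaw": 0}
    - {"hand": 0.55,"travel": [-40,0,0],"yaw": 0}
    - {"hand": 0.55,"travel": [0,0,0],"yaw": 0}
    - {"hand": 0.55,"travel": [0,0,0],"yaw": 0}
    - {"hand": 0.55,"travel": [0,0,0],"yaw": 0}

```text
t: 30.45
tcp_pos: [0.5895, -0.178, 0.322]
tool_rot: [0.948, 0.318, 0.001, 0.001]
force: [-0.6, 0.4, -0.4]
finger_gap: 0.453
```

```bash
python3 - <<'E'
from h import *
favg(2);st()
D={n:manip.snapshot(n) for n in("side","top")}
pickle.dump(D,open("D21.pkl","wb"))
crop(D["side"]["pixels"],300,155,345,205,14,"pics/s21.png")
crop(D["top"]["pixels"],230,175,340,285,7,"pics/t21.png")
cv2.imwrite("pics/s21f.png",D["side"]["pixels"]);cv2.imwrite("pics/t21f.png",D["top"]["pixels"])
E
```

```text
avg Fxs -0.10 Fys 0.49 Fz 0.05 T xs -0.001 ys -0.006 z 0.018 std [0.16 0.26 0.13]
t 30.55 p [ 0.5895 -0.1775  0.3215] xs -0.4984 ys -0.3614 F [-0.2 -0.6  0.2] gap 0.451 tooly ang -52.84 zax [ 1.e-03 -2.e-04 -1.e+00]
```

View pics/s21.png

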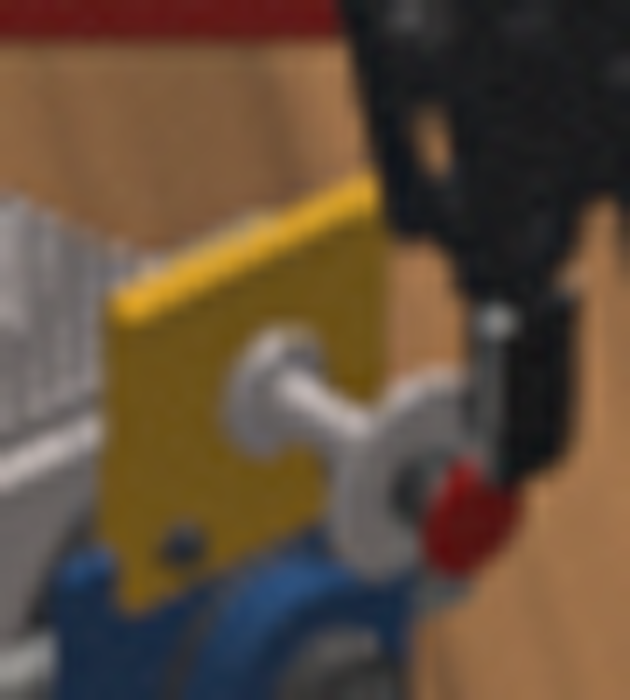

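View pics/t21.png

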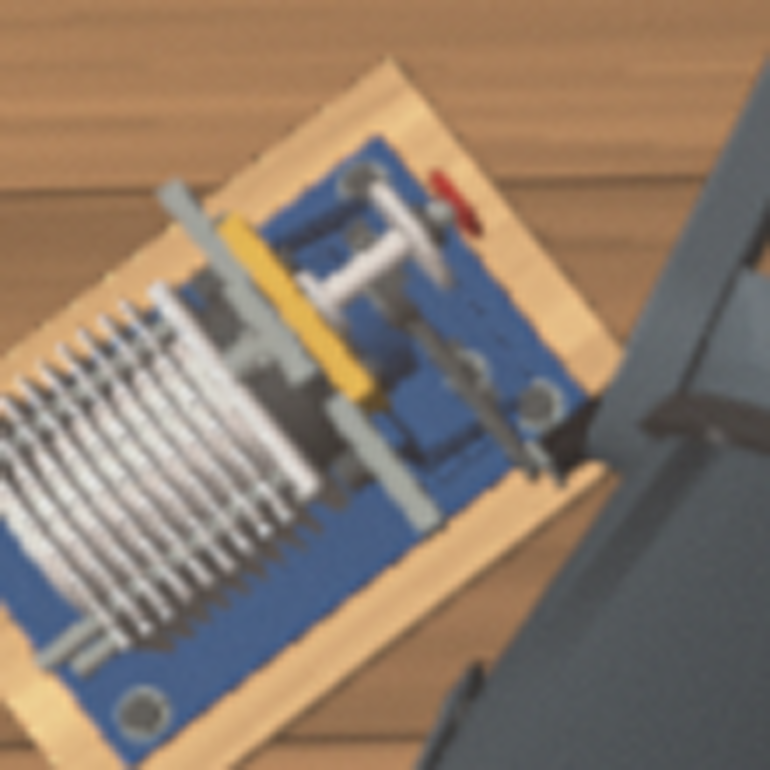

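View pics/s21f.png

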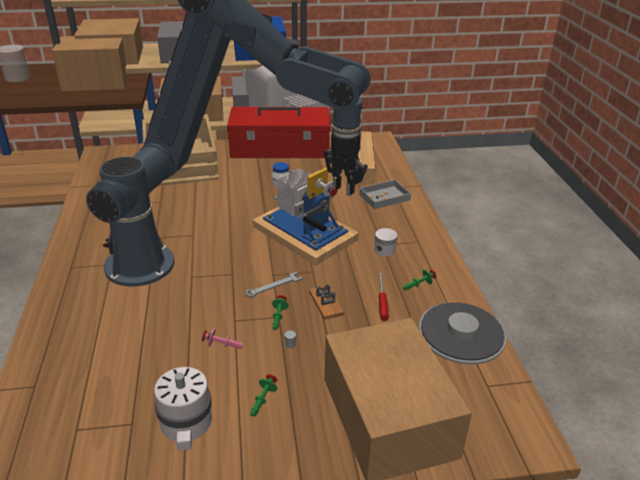

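View pics/t21f.png

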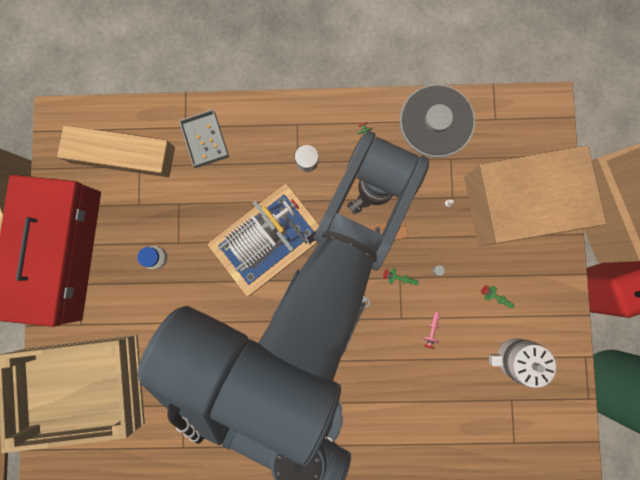

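```bash
python3 - <<'E'
from h import *
D=pickle.load(open("D21.pkl","rb"))["top"]
f=lambda c,r:(230+(c+.5)/7-.5,175+(r+.5)/7-.5)
for n,q,z in (("cap back",(458,202),.214),("flange ctr",(412,232),.216),("collar",(316,301),.219),("plate front top",(310,295),.252),("plate front l",(384,398),.252),("plate front r",(240,212),.252),("noseEnd",(222,362),.224)):
    X=onz(D,*f(*q),z);print(n,(X@XS).round(4),(X@YS).round(4))
E
```

```text
cap back -0.3573 -0.481
flange ctr -0.3371 -0.4824
collar -0.2938 -0.4838
plate front top -0.2939 -0.4809
plate front l -0.2919 -0.4354
plate front r -0.2927 -0.52
noseEnd -0.2533 -0.4866
```

```bash
python3 -c "
from station import manip
print(manip.sign_off())"
```

```text
the job is handed in; nothing more can be done
None
```

The pin is through both plates and locked in the stand, and I handed the job in at about 30.6 s of the 72 s allowed. The sign-off gave no verdict, so what follows is from my own checks.

**What I did**
- **Head:** I pushed the crank grip down with shut fingers until it was level. The fingertips ended at z = 0.155 m, which is the height of the top of a level grip.
- **Insertion:** I picked the pin up with its button held in. The nose met the face of the yellow plate twice, at about 6 N, and I shifted sideways by feel. The pin then slid through both plates almost without force until the collar met the plate at about 5 N.
- **Release and tug:** I opened the fingers and the button sprang out. A tug on the flange at 5 to 7 N did not pull the pin out.

**Last checks**
- **Button:** In the top view the cap stands about 20 mm behind the flange, which matches the button being out.
- **Pin position:** Collar and nose put the pin about 1 mm off the plate, and it lies within about 3 mm of my estimate of the hole along y.
- **Bench:** The wrench, screwdriver, socket, piston and jar showed no visible movement. I did not measure them, and I did not check the spark plug on its own.

**What went wrong or stayed uncertain**
- **Wrong push:** My first push on the crank was on the wrong side of the grip and reached about 28 N.
- **Wrong turn:** I over-rotated the tool once while bringing the pin to the stand. It touched nothing, and I turned it back.
- **Camera disagreement:** The side view put the hole about 6 mm from where the top view did along y. Touch agreed with the top view.
- **Tug movement:** The pin sagged and moved back about 1 to 2 mm when I let go, and the tug moved it no further in the pictures. It was therefore already against its balls before the tug. My figures for how far the collar was off the plate are good only to about 1 mm.

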